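# Clear broken porcelain off the sampler plate

### The job

Clear the five blue porcelain chips off the sampler's springy steel plate: with the scraper held by its leaning handle, press its block flat on the plate behind the chips, under the clear guard, and keep it pressed lightly (a few newtons, never above 25 N) while you pull the chips over the plate's front edge, until all five lie in the grey catch tray. Then lay the scraper flat in the empty compartment of the green caddy and let go. Do not touch the chips with the fingers, and leave the wash bottle, the beaker and the spatula where they are.

Things in the scene. Friction and masses are not known exactly. Their poses are not given: they have to be found in the camera images.
- deck: Fixed white sampler deck: steel plate, clear guard over it, catch tray along its front. Origin under the plate's middle, 0 to 15 mm below the counter top; x runs from front (tray) to back, about to the robot's left; z up. All 'deck' numbers are in this frame. Curbs 8 mm wide at y = -108 and 108 mm, tops at z = 76; a back ledge, top at z = 80 mm, begins at x = 82 mm.
- plate_front (a point): Middle of the plate's front edge, at deck x = -77, y = 0, z = 65 mm; axes as the deck's. The plate runs from here to deck x = 79 mm, 204 mm wide (y), level, front open. It floats on springs: its top hangs a hidden 1 to 6 mm below z = 65, sinks 1 mm straight down for every 4 N pressed and bottoms at z = 51 mm.
- guard_front (a point): Middle of the lower front edge of the clear flat splash guard over the plate: deck x = 8, y = 0, z = 195 mm. The guard spans deck x 8 to 82, z 195 to 203 mm; its aluminium posts, 30 by 26 mm at x = 45, y = -126 and 126 mm, carry bars that span deck x 3 to 87 and reach z = 215 mm. An upright gripper does not fit beneath; one tilted back about 30 degrees reaches under.
- tray_floor (a point): Middle of the grey catch tray's floor, before and below the plate's front (deck x = -112, y = 0, z = 18 mm); axes as the deck's. Inside, the tray spans deck x = -165 to -62, y = -104 to 104 mm; its front and side walls' tops are at z = 46 mm.
- scraper: Loose scraper, 0.2 to 0.4 kg, standing on the counter on its blue block: 34 (x) by 120 (y) by 20 mm high. Origin at the centre of the block's flat underside, z up. Its orange handle, a bar 22 mm wide in y and 24 mm the other way, leans 30 degrees from vertical towards -x: its centre line runs from x = 8, z = 0 for 118 mm to x = -51, z = 102 mm.
- scraper_grip (a point): Good grip point on the handle's centre line: scraper x = -39.5, y = 0, z = 82 mm; axes as the scraper's. Grip with the tool tilted 30 degrees, fingers pointing down along the handle (towards the scraper's +x and down), closing along its y.
- caddy: Fixed green tray 100 (x) by 138 mm (y); floor 4 mm thick, walls 4 mm thick, tops at z = 14 mm. Origin at the centre of its underside; yaw varies. A wall at x = 0 splits it into two compartments 44 (x) by 130 mm (y) inside: the one at -x is empty and takes the scraper's block (any way round), the one at +x holds the spatula.
- slot (a point): Centre of the floor of the caddy's empty compartment (caddy x = -24, y = 0, z = 4 mm); axes as the caddy's. The scraper's block lies here with its 120 mm along y.
- chip1: Loose blue porcelain chip, about 22 to 28 by 16 to 20 mm, 8 mm thick, 10 to 20 g, lying on the plate; origin at the centre of its underside, z up.
- chip2: Loose blue porcelain chip, about 22 to 28 by 16 to 20 mm, 8 mm thick, 10 to 20 g, lying on the plate; origin at the centre of its underside, z up.
- chip3: Loose blue porcelain chip, about 22 to 28 by 16 to 20 mm, 8 mm thick, 10 to 20 g, lying on the plate; origin at the centre of its underside, z up.
- chip4: Loose blue porcelain chip, about 22 to 28 by 16 to 20 mm, 8 mm thick, 10 to 20 g, lying on the plate; origin at the centre of its underside, z up.
- chip5: Loose blue porcelain chip, about 22 to 28 by 16 to 20 mm, 8 mm thick, 10 to 20 g, lying on the plate; origin at the centre of its underside, z up.
- wash_bottle: Bystander: white wash bottle with red cap, 60 mm across, 150 mm tall, standing on the counter; origin at the centre of its underside.
- beaker: Bystander: glass beaker, 70 mm across, 85 mm tall, standing on the counter; origin at the centre of its underside.
- spatula: Bystander: small spatula 120 mm long, 26 mm wide, 7 mm thick, lying in the caddy's other compartment; origin under its middle, length along y.

How it is judged:
On the way, in this order (a step that is already met when the one before it is completed fails the run):
1. the scraper's block is pressed on the plate under the clear guard, behind the chips (more than 1.5 N, within 0.15 rad of flat, its origin beyond deck x = 10 mm) (contact force between scraper and deck above 1.5 N and x of scraper in the frame of deck above 0.01 m and angle between scraper's own z axis and vertical below 0.15 rad), for 0.15 s.
2. it is still pressed on the plate (more than 1.5 N) on its way to the front edge (origin between deck x = -15 and -85 mm) (contact force between scraper and deck above 1.5 N and x of scraper in the frame of deck between -0.085 and -0.015 m and z of scraper in the frame of deck above 0.045 m), for 0.1 s.
3. all five chips lie in the catch tray (x of chip1 in the frame of deck between -0.168 and -0.06 m and y of chip1 in the frame of deck between -0.108 and 0.108 m and z of each of chip1, chip2, chip3, chip4, chip5 in the frame of deck below 0.048 m and x of chip2 in the frame of deck between -0.168 and -0.06 m and y of chip2 in the frame of deck between -0.108 and 0.108 m and x of chip3 in the frame of deck between -0.168 and -0.06 m and y of chip3 in the frame of deck between -0.108 and 0.108 m and x of chip4 in the frame of deck between -0.168 and -0.06 m and y of chip4 in the frame of deck between -0.108 and 0.108 m and x of chip5 in the frame of deck between -0.168 and -0.06 m and y of chip5 in the frame of deck between -0.108 and 0.108 m), for 0.2 s.
At the end, for the whole second after the job is handed in: All five chips are in the catch tray (inside its walls and below its rim), and the scraper lies at rest in the caddy's empty compartment, on its floor (within 4 mm), within 12 mm of its centre, within 0.07 rad of flat (all of step 3 and horizontal distance between scraper and slot below 0.012 m and z of scraper in the frame of slot between -0.004 and 0.004 m and angle between scraper's own z axis and vertical below 0.07 rad and linear speed of scraper below 0.02 m/s); the robot touches nothing.
It fails at once if the scraper presses on the deck with more than 25 N (contact force between scraper and deck above 25 N).
It fails at once if the fingers touch a chip (contact force between the fingers and chip1 above 0.5 N or contact force between the fingers and chip2 above 0.5 N or contact force between the fingers and chip3 above 0.5 N or contact force between the fingers and chip4 above 0.5 N or contact force between the fingers and chip5 above 0.5 N).
It fails at once if the wash bottle, beaker or spatula is moved more than 25 mm or tipped (distance of any of wash_bottle, beaker, spatula from where it was at the start of the episode above 0.025 m or angle between any of wash_bottle, beaker, spatula's own z axis and vertical above 0.3 rad).
It also fails if it takes over 72 s, if anything falls off the work surface, if the arm or the gripper's body presses on something with over 40 N, if the wrist force passes 120 N, or if a joint passes its speed limit or range.

### The arm

A 6-joint arm with a two-finger parallel gripper is mounted at the origin on the work surface. World frame = base frame: x ahead of the robot, y to its left, z up, the work surface at z = 0. Lengths are in m, angles in rad, forces in N, time in s.
With the tool pointing down it reaches from about 0.225 to 0.875 m from the base axis. Payload 3.4 kg.
Tool frame: the origin (TCP) lies between the finger pads; the fingertips stand 11 mm ahead of it and the grasp point (between the pads) lies 8 mm behind it (tips_ahead is the distance from the TCP to the fingertips, in m); z points along the fingers, x is the direction in which the jaws open and shut, and the axes are right-handed (so a half turn about z gives the same grasp; the last joint's range is limited). The gripper opens to 85 mm and grips with 20 to 120 N. Pads are 22 mm wide; open, the fingers measure 114 mm over their backs; the gripper's body (76 mm by 85 mm) begins 54 mm behind the grasp point. The pads swing forward as they close: fully open they stand 13 mm farther back than shut.
Start: joints at [1.018, 0.276, 1.505, -0, 1.361, -0.121], TCP at [0.241, 0.522, 0.242] pointing down, gripper open.
Joint ranges: [-2.89, 2.89], [-0.75, 2.08], [0.22, 2.7], [-1.18, 4.32], [0.11, 2.71], [-2.7, 2.7]. Speed limits (rad/s): [2.57, 2.57, 3.14, 3.14, 3.14, 3.14].

### API

Orientations are given as a unit quaternion [w, x, y, z].
In Python, from rig import get_state, get_image, sign_off, masks_of, tips_ahead gives the robot as it stands.
- The arm moves only by the tool play_rows, never from a script. Its argument "series" is a list of rows, each an object of numbers: "fingers": the closure, from -1 (fully open) to 1 (shut); "dx", "dy", "dz": the shift along the world's x, y, z in mm; "turn": the turn about the world's z in rad. A call has 1 to 20 rows; each row shifts and turns the pose as measured when the row begins; what a row does not reach is not made up. A row lasts 1/12 s, in which the tool goes at most 41.7 mm and 7.16 degrees, less where a joint would pass 70% of its speed; a pose out of reach is approached as far as the arm can. A call with a gripper value outside its range is refused whole. The fingers move at their own pace and stop on an object; "squeeze" is the grip in N (left out, the last holds). Time passes only in rows, so rows that do not move let the fingers close. It gives the time, the measured TCP pose, the force and the opening at its end, in the units of the state.
- get_state(): the state, without advancing time (a new reading comes with each control period).
- get_image(name): name is "side" or "top" or "wrist"; returns a dict with "pixels" (420x560x3 uint8, red, green, blue), "vfov" (degrees; the focal length in pixels is half the picture's height over the tangent of half this angle, whatever the lens; pixels are square), "cx", "cy" (the principal point, pixels), "rvec" (rotation vector, rad) and "tvec" (3), from world to camera coordinates, as OpenCV has them; the wrist camera has in their place "hand_eye" (4x4, takes a point from camera to tool coordinates, whose origin is the TCP and whose axes are the tool frame's). Camera axes: x right, y down, z forward; pixel columns grow to the right and rows downward; lengths in m; the calibration is good to about 2 mm. A picture is of the moment at which its call begins: read the wrist's pose just before it. There is no depth.
- sign_off(): hands the job in, once; it reports no verdict.
Trained networks look in a picture, given as the dict that the camera call returned (one of the last four; its "shot" number tells which), for a name from the list of things; names that differ only in an ending like _2 or _b are one class to them, and where a whole thing is asked for, a point or a joint stands for the part that bears it (a point fixed in the world has none). Each returns a list of dicts, best first, with "p" (0 to 1); they miss things now and then, are a little off and sometimes report something else, mostly with a low value. They report only what shows in the picture. A call takes as long as a camera call.
- masks_of(picture, label): "region" (420x560 bool, what is visible of it) and "xy" ([column, row] in pixels, amid what is visible of it).
The state is a dict: "clock": time; "qpos": joint angles; "qd": joint speeds; "effort": joint torques, N m; "position": TCP position; "ee_rot": TCP orientation; "contact_force": force on the tool from outside, world axes, zero at the start; "moment": the same for the moment, N m; "width": finger opening in m.
Only numpy, scipy, OpenCV 4.12 (cv2) and the standard library are available. Lean on these libraries where they do the work, as an engineer would, in place of code of your own. Each camera call takes 0.05 s, during which the arm holds its last target. There are 200 camera calls.

## Working session

There is one attempt and no reset: what is moved stays moved. The work goes in short steps, Python scripts to look and compute and a tool call to move; the robot and the scene stay as the last step left them, time stands still between calls to the robot, and variables do not carry over. Pictures are saved under pics/ and viewed, about 8 in all and at most 12, crops included, and the job is handed in when it is done.

Besides the shell and the picture viewer there is one more tool, called after ">>>" by a JSON object that holds its "api" and its "payload", one argument or row to a line. play_rows: Moves the arm, as the interface text tells. Its arguments: {"type":"object","properties":{"series":{"type":"array"},"squeeze":{"type":"number"}},"required":["series"]}

```bash
mkdir -p pics; ls
cat > h.py <<'E'
import numpy as np, cv2
from rig import get_state,get_image,masks_of,sign_off
from scipy.spatial.transform import Rotation as R
def cam(im):
    f=im["pixels"].shape[0]/2/np.tan(np.radians(im["vfov"])/2)
    K=np.array([[f,0,im["cx"]],[0,f,im["cy"]],[0,0,1.]])
    if "rvec" in im: Rw=cv2.Rodrigues(np.array(im["rvec"],float))[0]; t=np.array(im["tvec"],float).ravel()
    else:
        s=im["state"]; q=s["ee_rot"]; T=np.eye(4); T[:3,:3]=R.from_quat([q[1],q[2],q[3],q[0]]).as_matrix(); T[:3,3]=s["position"]
        M=np.linalg.inv(T@np.array(im["hand_eye"])); Rw,t=M[:3,:3],M[:3,3]
    return K,Rw,t
def shot(n):
    s=get_state(); im=get_image(n); im["state"]=s; return im
def at_z(im,uv,z):
    K,Rw,t=cam(im); d=Rw.T@np.linalg.inv(K)@np.array([uv[0],uv[1],1.]); c=-Rw.T@t
    return c+d*(z-c[2])/d[2]
def proj(im,P):
    K,Rw,t=cam(im); p=(K@(Rw@np.atleast_2d(P).T+t[:,None])).T; return p[:,:2]/p[:,2:]
def save(im,n): cv2.imwrite(f"pics/{n}.png",im["pixels"][:,:,::-1])
E
python3 - <<'E'
from h import *
s=get_state(); print({k:np.round(v,3) for k,v in s.items()})
for n in ["top","side"]:
    im=shot(n); save(im,n+"0"); K,Rw,t=cam(im); print(n,im.keys(),K[0,0],"cam",-Rw.T@t, Rw[2])
    for l in ["deck","scraper","caddy","chip1","wash_bottle","beaker","spatula"]:
        for m in masks_of(im,l)[:6]: print(l,round(m["p"],2),np.round(m["xy"]),m["region"].sum(), np.round(at_z(im,m["xy"],0.06 if 'chip' in l else 0.0),3))
E
```

```text
pics
{'clock': np.float64(0.0), 'qpos': array([ 1.018,  0.277,  1.506,  0.   ,  1.361, -0.121]), 'qd': array([-0.002, -0.001,  0.001,  0.   , -0.   , -0.002]), 'effort': array([-0.0000e+00, -4.1678e+01, -2.4580e+01, -0.0000e+00,  1.1000e-02,
        0.0000e+00]), 'position': array([0.24 , 0.522, 0.241]), 'ee_rot': array([ 0.   ,  0.842,  0.539, -0.001]), 'contact_force': array([ 0.066,  0.595, -1.008]), 'moment': array([0.063, 0.   , 0.001]), 'width': np.float64(0.085)}
top dict_keys(['pixels', 'vfov', 'cx', 'cy', 'rvec', 'tvec', 'shot', 'state']) 490.7960478577122 cam [ 0.47589913 -0.03109823  1.51482989] [ 0.07837458  0.01430595 -0.99682133]
deck 0.58 [284. 206.] 7547 [ 0.606 -0.023  0.   ]
scraper 0.95 [394. 248.] 643 [ 0.475 -0.359  0.   ]
scraper 0.17 [284. 211.] 7527 [ 0.591 -0.021  0.   ]
caddy 0.89 [164. 235.] 1321 [0.518 0.352 0.   ]
chip1 0.64 [293. 209.] 29 [ 0.591 -0.048  0.06 ]
chip1 0.43 [294. 184.] 51 [ 0.667 -0.05   0.06 ]
chip1 0.4 [294. 234.] 54 [ 0.519 -0.049  0.06 ]
wash_bottle 0.64 [166. 176.] 415 [0.701 0.347 0.   ]
wash_bottle 0.53 [164. 235.] 1312 [0.519 0.35 
[... 181 characters left out ...]
1226 [0.52  0.341 0.   ]
side dict_keys(['pixels', 'vfov', 'cx', 'cy', 'rvec', 'tvec', 'shot', 'state']) 460.1753100735371 cam [ 0.04668751 -0.63569791  0.69872517] [ 0.55446922  0.62127427 -0.55369862]
deck 0.65 [272. 249.] 15029 [0.624 0.017 0.   ]
scraper 0.62 [349. 376.] 1767 [ 0.491 -0.34   0.   ]
caddy 0.68 [160. 207.] 1065 [0.515 0.36  0.   ]
chip1 0.68 [257. 260.] 86 [ 0.527 -0.044  0.06 ]
chip1 0.65 [279. 250.] 76 [ 0.583 -0.051  0.06 ]
chip1 0.56 [307. 240.] 81 [ 0.657 -0.065  0.06 ]
chip1 0.4 [259. 247.] 100 [ 0.556 -0.014  0.06 ]
wash_bottle 0.73 [219. 166.] 720 [0.777 0.447 0.   ]
beaker 0.8 [410. 290.] 1586 [ 0.756 -0.285  0.   ]
spatula 0.44 [155. 203.] 215 [0.515 0.387 0.   ]
```

```bash
python3 -c "
import cv2,numpy as np
a=cv2.imread('pics/top0.png');b=cv2.imread('pics/side0.png')
print(a.shape)"
```

```text
(420, 560, 3)
```

View pics/top0.png

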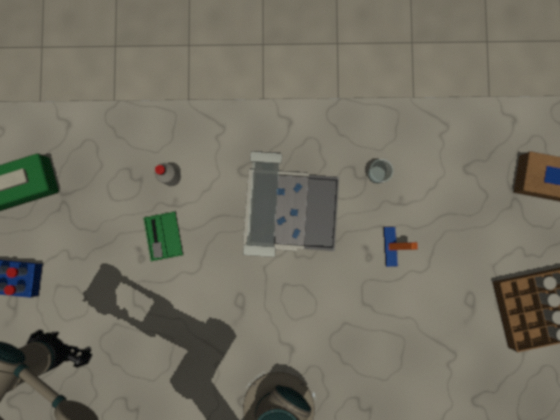

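View pics/side0.png

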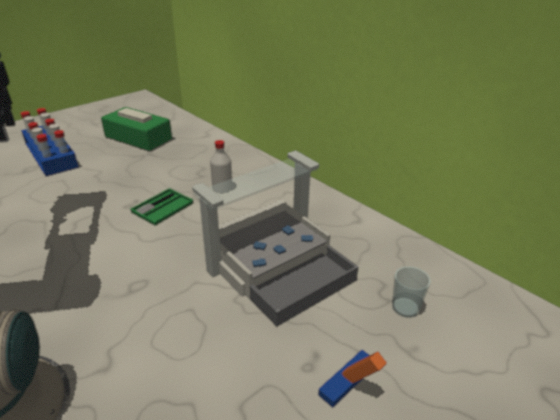

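Run:
```python
import cv2,numpy as np
a=cv2.imread('pics/top0.png');b=cv2.imread('pics/side0.png')
def c(i,x,y,w,h,s):
    o=cv2.resize(i[y:y+h,x:x+w],None,fx=s,fy=s,interpolation=cv2.INTER_CUBIC); return cv2.convertScaleAbs(o,alpha=1.5,beta=10)
o=np.zeros((600,800,3),np.uint8)
d=c(a,235,145,110,115,5); o[:575,:550]=d
o[:240,560:560+180]=c(a,380,220,45,60,4)
o[260:260+240,560:560+180]=c(a,140,205,45,60,4)
cv2.imwrite('pics/c1.png',o)
```

```text
(no output)
```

View pics/c1.png

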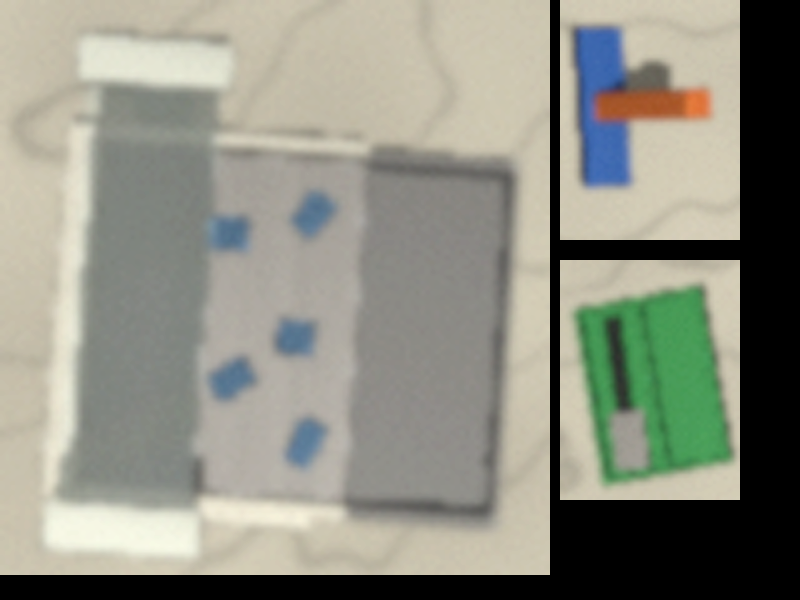

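Run:
```python
import cv2,numpy as np
b=cv2.imread('pics/side0.png')
def c(i,x,y,w,h,s):
    o=cv2.resize(i[y:y+h,x:x+w],None,fx=s,fy=s,interpolation=cv2.INTER_CUBIC); return cv2.convertScaleAbs(o,alpha=1.6,beta=10)
o=np.zeros((600,800,3),np.uint8)
o[:600,:600]=c(b,190,145,175,175,600/175)
o[:300,600:800]=c(b,315,345,80,75,2.5)[:300,:200] if 0 else cv2.resize(c(b,315,345,75,65,1),(200,173)).repeat(1,0) if 0 else np.pad(c(b,315,345,75,65,2.6666),((0,300-173),(0,0),(0,0)))[:,:200]
cv2.imwrite('pics/c2.png',o)
```

```text
(no output)
```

View pics/c2.png

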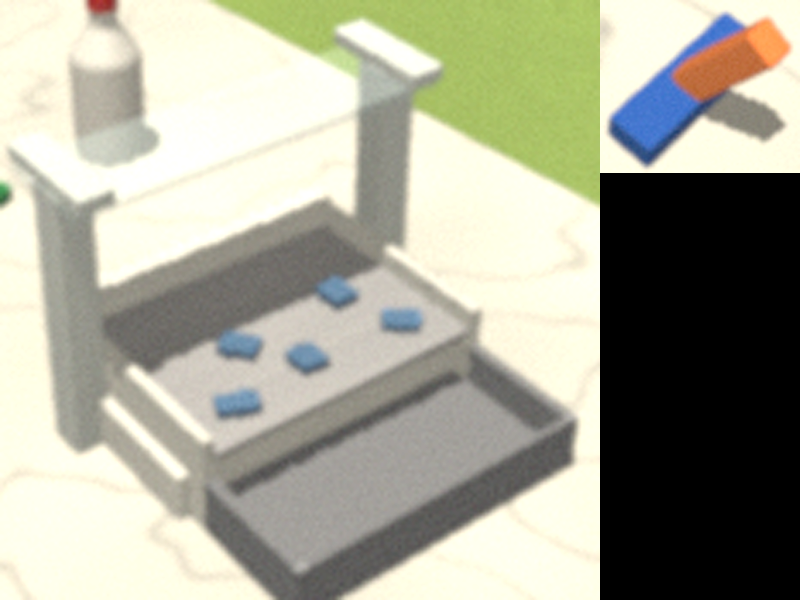

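```bash
cat > fit.py <<'E'
from h import *
from scipy.optimize import least_squares
T=shot("top");S=shot("side")
t=lambda u,v:(T,(235+u/5,145+v/5)); s=lambda u,v:(S,(190+u*175/600,145+v*175/600))
D=[((45,-126,215),t(155.5,61)),((45,126,215),t(121,529.5)),((3,-126,215),t(232,64)),((3,126,215),t(197,533)),((87,-126,215),t(79,59)),((87,126,215),t(45,526)),
((-77,-102,None),t(366,158)),((-77,102,None),t(350,505)),
((45,126,215),s(60.5,171.5)),((45,-126,215),s(387,51)),((-77,102,None),s(215,448)),((-77,-102,None),s(470,325))]
def W(p,P):
    z=P[2] if P[2] is not None else p[4]*1000
    c,n=np.cos(p[3]),np.sin(p[3]); x,y=P[0]/1000,P[1]/1000
    return np.array([p[0]+c*x-n*y,p[1]+n*x+c*y,p[2]+z/1000])
f=lambda p:np.concatenate([proj(im,W(p,P))[0]-uv for P,(im,uv) in D])
r=least_squares(f,[.6,-.02,-.007,1.57,.062],loss='soft_l1'); print("deck",r.x.round(4)); print(r.fun.reshape(-1,2).round(1).tolist())
np.save("deck.npy",r.x)
a=lambda u,v:(380+(u-560)/4,220+v/4)
pc=[at_z(T,a(*q),.02)[:2] for q in [(575,28),(620,28),(630,185),(585,185)]]
print("scr",np.mean(pc,0), np.round(pc,3).tolist(),"hend",at_z(T,a(699,103),.102))
c=lambda u,v:(140+(u-560)/4,205+(v-260)/4)
pc=np.array([at_z(T,c(*q),.014)[:2] for q in [(576,310),(703,287),(733,460),(606,483)]])
print("caddy",pc.mean(0),np.linalg.norm(pc-np.roll(pc,1,0),axis=1).round(3)); d=pc[0]-pc[1]+pc[3]-pc[2]; e=pc[3]-pc[0]+pc[2]-pc[1]
print("yaw x",np.arctan2(d[1],d[0]), np.arctan2(e[1],e[0])+np.pi/2)
p=r.x
for im in (T,S):
    for m in masks_of(im,"chip1"):
        if m["region"].sum()>200: continue
        w=at_z(im,m["xy"],p[2]+p[4]+.004)-np.array([p[0],p[1],0]); C,N=np.cos(p[3]),np.sin(p[3]); print(round(m["p"],2),"chip deck",(np.array([C*w[0]+N*w[1],-N*w[0]+C*w[1]])*1000).round())
for u,v in [(229,232),(314,214),(296,338),(231,378),(306,443)]:
    w=at_z(T,t(u,v)[1],p[2]+p[4]+.004)-np.array([p[0],p[1],0]); print("chip hand",(np.array([C*w[0]+N*w[1],-N*w[0]+C*w[1]])*1000).round())
E
python3 fit.py
```

```text
deck [ 0.5923 -0.011  -0.0089  1.4984  0.0718]
[[0.2, -0.0], [0.5, -0.3], [0.4, 0.4], [1.0, 0.1], [-0.0, -0.6], [-0.1, -0.6], [0.4, 0.0], [-0.8, -0.9], [-0.8, -0.2], [-0.7, 0.2], [0.1, 0.3], [-0.7, -0.4]]
scr [ 0.47948151 -0.34323289] [[0.539, -0.324], [0.539, -0.358], [0.42, -0.363], [0.42, -0.329]] hend [ 0.48128219 -0.39494723  0.102     ]
caddy [0.51449793 0.34847501] [0.135 0.099 0.135 0.099]
yaw x 1.7447386977113104 -1.3848566241040725
0.59 chip deck [-43. -72.]
0.58 chip deck [-46.  68.]
0.54 chip deck [-35.   2.]
0.41 chip deck [  6. -52.]
0.36 chip deck [ 2. 31.]
0.63 chip deck [-50. -66.]
0.6 chip deck [-47.  13.]
0.45 chip deck [-55.  66.]
0.41 chip deck [-5. 35.]
chip hand [  3. -52.]
chip hand [-47. -66.]
chip hand [-41.   8.]
chip hand [-4. 35.]
chip hand [-51.  70.]
```

>>> {"api": "play_rows", "payload": {
  "series": [
    {"dz": 20, "turn": -0.12},
    {"dx": 16, "dy": -34, "dz": 8, "turn": -0.12},
    {"dx": 16, "dy": -34, "dz": 8, "turn": -0.12},
    {"dx": 16, "dy": -34, "dz": 8, "turn": -0.12},
    {"dx": 16, "dy": -34, "dz": 8, "turn": -0.12},
    {"dx": 16, "dy": -34, "dz": 8, "turn": -0.12},
    {"dx": 16, "dy": -34, "dz": 8, "turn": -0.12},
    {"dx": 16, "dy": -34, "dz": 8, "turn": -0.12},
    {"dx": 16, "dy": -34, "dz": 8, "turn": -0.12},
    {"dx": 16, "dy": -34, "dz": 8, "turn": -0.12},
    {"dx": 16, "dy": -34, "dz": 8, "turn": -0.12},
    {"dx": 16, "dy": -34, "dz": 8, "turn": -0.12},
    {"dx": 16, "dy": -34, "dz": 8, "turn": -0.12},
    {"dx": 16, "dy": -34, "dz": 8, "turn": -0.12},
    {"dx": 16, "dy": -34, "dz": 8, "turn": -0.12},
    {"dx": 16, "dy": -34, "dz": 8, "turn": -0.12},
    {"dx": 16, "dy": -34, "dz": 8, "turn": -0.12},
    {"dx": 16, "dy": -34, "dz": 8, "turn": -0.12},
    {"dx": 16, "dy": -34, "dz": 8, "turn": -0.12},
    {"dx": 16, "dy": -34, "dz": 8, "turn": -0.12}
  ]
}}

```text
invalid input at $.series[0]: expected keys fingers, dx, dy, dz, turn
```

```bash
cat > st.py <<'E'
from h import *
s=get_state(); q=s["ee_rot"]; M=R.from_quat([q[1],q[2],q[3],q[0]]).as_matrix()
print("t",round(float(s["clock"]),2),"q",np.round(s["qpos"],3),"p",np.round(s["position"],4),"w",s["width"].round(4),"F",np.round(s["contact_force"],2))
z,x=M[:,2],M[:,0]; print("tilt",np.degrees(np.arccos(-z[2])).round(2),"az",np.degrees(np.arctan2(z[1],z[0])).round(1),"jaw",np.degrees(np.arctan2(x[1],x[0])).round(1),"jawz",x[2].round(3))
E
python3 st.py
```

```text
Traceback (most recent call last):
  File "st.py", line 3, in <module>
    print("t",round(float(s["clock"]),2),"q",np.round(s["qpos"],3),"p",np.round(s["position"],4),"w",s["width"].round(4),"F",np.round(s["contact_force"],2))
                                                                                                     ^^^^^^^^^^^^^^^^
AttributeError: 'float' object has no attribute 'round'
```

All keys are required in each row.

>>> {"api": "play_rows", "payload": {
  "series": [
    {"fingers": -1, "dx": 0, "dy": 0, "dz": 20, "turn": -0.12},
    {"fingers": -1, "dx": 16, "dy": -34, "dz": 8, "turn": -0.12},
    {"fingers": -1, "dx": 16, "dy": -34, "dz": 8, "turn": -0.12},
    {"fingers": -1, "dx": 16, "dy": -34, "dz": 8, "turn": -0.12},
    {"fingers": -1, "dx": 16, "dy": -34, "dz": 8, "turn": -0.12},
    {"fingers": -1, "dx": 16, "dy": -34, "dz": 8, "turn": -0.12},
    {"fingers": -1, "dx": 16, "dy": -34, "dz": 8, "turn": -0.12},
    {"fingers": -1, "dx": 16, "dy": -34, "dz": 8, "turn": -0.12},
    {"fingers": -1, "dx": 16, "dy": -34, "dz": 8, "turn": -0.12},
    {"fingers": -1, "dx": 16, "dy": -34, "dz": 8, "turn": -0.12},
    {"fingers": -1, "dx": 16, "dy": -34, "dz": 8, "turn": -0.12},
    {"fingers": -1, "dx": 16, "dy": -34, "dz": 8, "turn": -0.12},
    {"fingers": -1, "dx": 16, "dy": -34, "dz": 8, "turn": -0.12},
    {"fingers": -1, "dx": 16, "dy": -34, "dz": 8, "turn": -0.12},
    {"fingers": -1, "dx": 16, "dy": -34, "dz": 8, "turn": -0.12},
    {"fingers": -1, "dx": 16, "dy": -34, "dz": 8, "turn": -0.12},
    {"fingers": -1, "dx": 16, "dy": -34, "dz": 8, "turn": -0.12},
    {"fingers": -1, "dx": 16, "dy": -34, "dz": 8, "turn": -0.12},
    {"fingers": -1, "dx": 16, "dy": -34, "dz": 8, "turn": -0.12},
    {"fingers": -1, "dx": 16, "dy": -34, "dz": 8, "turn": -0.12}
  ]
}}

```text
clock: 2.67
position: [0.5467, -0.1494, 0.4225]
ee_rot: [-0.003, 0.78, -0.626, 0.006]
contact_force: [-0.2, -0.1, -1.0]
width: 0.0854
```

```bash
sed -i 's/s\["width"\].round(4)/round(float(s["width"]),4)/' st.py; python3 st.py
```

```text
t 2.67 q [-0.391  0.213  1.159  0.002  1.757  0.962] p [ 0.5467 -0.1494  0.4225] w 0.0854 F [-0.22 -0.14 -1.  ]
tilt 0.71 az -14.7 jaw -77.5 jawz 0.006
```

>>> {"api": "play_rows", "payload": {
  "series": [
    {"fingers": -1, "dx": 38, "dy": -10, "dz": 0, "turn": -0.12},
    {"fingers": -1, "dx": 38, "dy": -10, "dz": 0, "turn": -0.12},
    {"fingers": -1, "dx": 38, "dy": -10, "dz": 0, "turn": -0.12},
    {"fingers": -1, "dx": 38, "dy": -10, "dz": 0, "turn": -0.11},
    {"fingers": -1, "dx": 38, "dy": -10, "dz": 0, "turn": 0},
    {"fingers": -1, "dx": 38, "dy": -10, "dz": 0, "turn": 0},
    {"fingers": -1, "dx": 38, "dy": -10, "dz": 0, "turn": 0},
    {"fingers": -1, "dx": 38, "dy": -10, "dz": 0, "turn": 0},
    {"fingers": -1, "dx": 38, "dy": -10, "dz": 0, "turn": 0},
    {"fingers": -1, "dx": 38, "dy": -10, "dz": 0, "turn": 0}
  ]
}}

```text
clock: 3.5
position: [0.859, -0.2424, 0.3527]
ee_rot: [0.014, -0.601, 0.799, -0.027]
contact_force: [1.1, -0.9, -1.1]
width: 0.0854
```

```bash
python3 st.py
```

```text
t 3.5 q [-0.351  0.844  0.224 -0.006  2.013  1.498] p [ 0.859  -0.2424  0.3527] w 0.0854 F [ 1.12 -0.91 -1.12]
tilt 3.5 az -24.8 jaw -106.1 jawz 0.009
```

>>> {"api": "play_rows", "payload": {
  "series": [
    {"fingers": -1, "dx": 36, "dy": -10, "dz": 15, "turn": 0},
    {"fingers": -1, "dx": 36, "dy": -10, "dz": 15, "turn": 0},
    {"fingers": -1, "dx": 36, "dy": -10, "dz": 15, "turn": 0},
    {"fingers": -1, "dx": 36, "dy": -10, "dz": 15, "turn": 0},
    {"fingers": -1, "dx": 36, "dy": -10, "dz": 15, "turn": 0},
    {"fingers": -1, "dx": 36, "dy": -10, "dz": 15, "turn": 0},
    {"fingers": -1, "dx": 36, "dy": -10, "dz": 15, "turn": 0},
    {"fingers": -1, "dx": 36, "dy": -10, "dz": 15, "turn": 0}
  ]
}}

```text
clock: 4.17
position: [0.9527, -0.2682, 0.3234]
ee_rot: [0.077, -0.597, 0.792, -0.108]
contact_force: [-0.2, 0.4, 0.3]
width: 0.0853
```

```bash
python3 st.py
```

```text
t 4.17 q [-0.349  0.891  0.222  0.012  1.763  1.505] p [ 0.9527 -0.2682  0.3234] w 0.0853 F [-0.16  0.38  0.32]
tilt 15.22 az -17.4 jaw -106.0 jawz 0.006
```

>>> {"api": "play_rows", "payload": {
  "series": [
    {"fingers": -1, "dx": 36, "dy": -10, "dz": 15, "turn": 0},
    {"fingers": -1, "dx": 36, "dy": -10, "dz": 15, "turn": 0},
    {"fingers": -1, "dx": 36, "dy": -10, "dz": 15, "turn": 0},
    {"fingers": -1, "dx": 36, "dy": -10, "dz": 15, "turn": 0},
    {"fingers": -1, "dx": 36, "dy": -10, "dz": 15, "turn": 0},
    {"fingers": -1, "dx": 36, "dy": -10, "dz": 15, "turn": 0},
    {"fingers": -1, "dx": 36, "dy": -10, "dz": 15, "turn": 0},
    {"fingers": -1, "dx": 36, "dy": -10, "dz": 15, "turn": 0}
  ]
}}

```text
clock: 4.83
position: [1.0442, -0.2935, 0.3201]
ee_rot: [0.146, -0.584, 0.774, -0.198]
contact_force: [0.5, -0.9, -0.2]
width: 0.0853
```

```bash
python3 st.py
```

```text
t 4.83 q [-0.347  0.929  0.222  0.028  1.495  1.507] p [ 1.0442 -0.2935  0.3201] w 0.0853 F [ 0.49 -0.85 -0.16]
tilt 28.51 az -16.5 jaw -106.0 jawz 0.005
```

>>> {"api": "play_rows", "payload": {
  "series": [
    {"fingers": -1, "dx": 36, "dy": -10, "dz": 15, "turn": 0},
    {"fingers": -1, "dx": -36, "dy": 0, "dz": 0, "turn": 0},
    {"fingers": -1, "dx": -36, "dy": -5, "dz": 0, "turn": 0},
    {"fingers": -1, "dx": -36, "dy": -5, "dz": 0, "turn": 0},
    {"fingers": -1, "dx": -36, "dy": -5, "dz": 0, "turn": 0.06},
    {"fingers": -1, "dx": -36, "dy": -8, "dz": 0, "turn": 0.1},
    {"fingers": -1, "dx": -36, "dy": -8, "dz": 0, "turn": 0.12},
    {"fingers": -1, "dx": -36, "dy": -8, "dz": 0, "turn": 0.12},
    {"fingers": -1, "dx": -36, "dy": -8, "dz": 0, "turn": 0.12},
    {"fingers": -1, "dx": -36, "dy": -8, "dz": 0, "turn": 0.12},
    {"fingers": -1, "dx": -36, "dy": -8, "dz": 0, "turn": 0.12},
    {"fingers": -1, "dx": -36, "dy": -8, "dz": 0, "turn": 0.12}
  ]
}}

```text
clock: 5.83
position: [0.6719, -0.3558, 0.2932]
ee_rot: [-0.225, 0.859, -0.444, 0.116]
contact_force: [-0.1, -0.9, -1.4]
width: 0.0858
```

```bash
python3 st.py
```

```text
t 5.83 q [-0.809  0.465  1.197  0.512  1.421  0.083] p [ 0.6719 -0.3558  0.2932] w 0.0858 F [-0.06 -0.89 -1.36]
tilt 29.34 az 35.3 jaw -54.7 jawz -0.0
```

>>> {"api": "play_rows", "payload": {
  "series": [
    {"fingers": -1, "dx": -21, "dy": -10, "dz": -5, "turn": 0.11},
    {"fingers": -1, "dx": -21, "dy": -10, "dz": -5, "turn": 0.11},
    {"fingers": -1, "dx": -21, "dy": -10, "dz": -5, "turn": 0.11},
    {"fingers": -1, "dx": -21, "dy": -10, "dz": -5, "turn": 0.11},
    {"fingers": -1, "dx": -21, "dy": -10, "dz": -5, "turn": 0.11},
    {"fingers": -1, "dx": -21, "dy": -10, "dz": -5, "turn": 0.11},
    {"fingers": -1, "dx": -21, "dy": -10, "dz": -5, "turn": 0.11},
    {"fingers": -1, "dx": -21, "dy": -10, "dz": -5, "turn": 0.11},
    {"fingers": -1, "dx": -21, "dy": -10, "dz": -5, "turn": 0.11},
    {"fingers": -1, "dx": 0, "dy": 0, "dz": 0, "turn": 0.0}
  ]
}}

```text
clock: 6.67
position: [0.464, -0.4579, 0.2466]
ee_rot: [-0.254, 0.967, 0.037, -0.01]
contact_force: [-0.0, 0.8, -0.5]
width: 0.0855
```

```bash
python3 st.py
python3 - <<'E'
from h import *
im=shot("wrist"); save(im,"w1")
for l in ["scraper","scraper_grip"]:
    for m in masks_of(im,l): print(l,m["p"],m["xy"],m["region"].sum())
p=np.array([.4795,-.3432]); a=np.radians(92); X=np.array([np.cos(a),np.sin(a)]);Y=np.array([-X[1],X[0]])
g=lambda x,y,z:np.r_[p+X*x/1e3+Y*y/1e3,z/1e3]
print(proj(im,[g(-51,0,102),g(-39.5,0,82),g(17,60,20),g(17,-60,20),g(-17,60,20),g(-17,-60,20)]).round(0).tolist())
E
```

```text
t 6.67 q [-1.011  0.633  1.008  0.247  1.953 -1.047] p [ 0.464  -0.4579  0.2466] w 0.0855 F [-0.05  0.8  -0.47]
tilt 29.4 az 94.5 jaw 4.4 jawz -0.001
scraper 0.55 [301.0, 198.3] 3851
scraper_grip 0.67 [298.8, 198.6] 3842
scraper_grip 0.65 [512.2, 170.2] 5930
[[301.0, 221.0], [299.0, 214.0], [245.0, 179.0], [349.0, 183.0], [243.0, 207.0], [349.0, 211.0]]
```

View pics/w1.png

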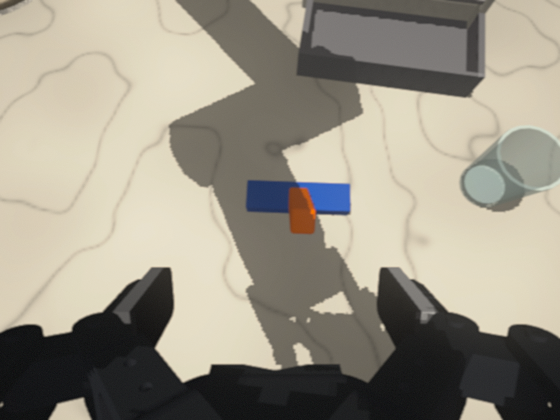

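>>> {"api": "play_rows", "payload": {
  "series": [
    {"fingers": -1, "dx": 7, "dy": 9, "dz": -28, "turn": -0.03},
    {"fingers": -1, "dx": 7, "dy": 9, "dz": -28, "turn": 0},
    {"fingers": -1, "dx": 7, "dy": 9, "dz": -28, "turn": 0},
    {"fingers": -1, "dx": 0, "dy": 12, "dz": -21, "turn": 0},
    {"fingers": -1, "dx": 0, "dy": 12, "dz": -21, "turn": 0},
    {"fingers": -1, "dx": 0, "dy": 0, "dz": 0, "turn": 0}
  ]
}}

```text
clock: 7.32
position: [0.4946, -0.3993, 0.1249]
ee_rot: [-0.248, 0.968, 0.019, 0.002]
contact_force: [-0.0, 0.1, -0.0]
width: 0.0857
```

```bash
python3 st.py
python3 - <<'E'
from h import *
im=shot("wrist"); save(im,"w2")
p=np.array([.481,-.345]); a=np.radians(92.8); X=np.array([np.cos(a),np.sin(a)]);Y=np.array([-X[1],X[0]])
g=lambda x,y,z:np.r_[p+X*x/1e3+Y*y/1e3,z/1e3]
print(proj(im,[g(-51,0,102),g(-39.5,0,82),g(17,60,20),g(17,-60,20),g(-17,60,20),g(-17,-60,20)]).round(0).tolist())
E
```

```text
t 7.32 q [-0.946  0.646  1.284  0.282  1.63  -1.028] p [ 0.4946 -0.3993  0.1249] w 0.0857 F [-0.02  0.1  -0.04]
tilt 28.77 az 90.5 jaw 2.0 jawz 0.014
[[252.0, 280.0], [254.0, 261.0], [180.0, 196.0], [335.0, 195.0], [177.0, 240.0], [338.0, 238.0]]
```

View pics/w2.png

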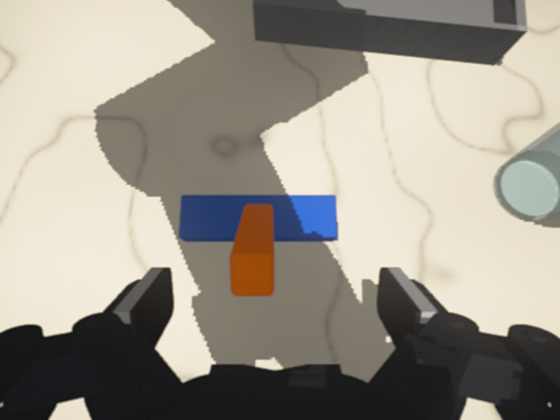

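>>> {"api": "play_rows", "payload": {
  "series": [
    {"fingers": -1, "dx": -12, "dy": 3, "dz": -5, "turn": 0.01},
    {"fingers": -1, "dx": 0, "dy": 8, "dz": -22, "turn": 0},
    {"fingers": -1, "dx": 0, "dy": 8, "dz": -22, "turn": 0},
    {"fingers": -1, "dx": 0, "dy": 0, "dz": 0, "turn": 0},
    {"fingers": -1, "dx": 0, "dy": 0, "dz": 0, "turn": 0}
  ]
}}

```text
clock: 7.78
position: [0.4894, -0.3871, 0.0872]
ee_rot: [-0.239, 0.971, 0.024, 0.009]
contact_force: [0.1, -0.5, 0.1]
width: 0.0855
```

```bash
python3 st.py
```

```text
t 7.78 q [-0.941  0.648  1.375  0.283  1.518 -1.063] p [ 0.4894 -0.3871  0.0872] w 0.0855 F [ 0.09 -0.46  0.08]
tilt 27.67 az 89.2 jaw 2.4 jawz 0.029
```

>>> {"api": "play_rows", "payload": {
  "series": [
    {"fingers": -1, "dx": -7, "dy": 3, "dz": -7, "turn": 0},
    {"fingers": -1, "dx": 0, "dy": 3, "dz": -6, "turn": 0},
    {"fingers": -1, "dx": 0, "dy": 0, "dz": 0, "turn": 0},
    {"fingers": 1, "dx": 0, "dy": 0, "dz": 0, "turn": 0},
    {"fingers": 1, "dx": 0, "dy": 0, "dz": 0, "turn": 0},
    {"fingers": 1, "dx": 0, "dy": 0, "dz": 0, "turn": 0},
    {"fingers": 1, "dx": 0, "dy": 0, "dz": 0, "turn": 0},
    {"fingers": 1, "dx": 0, "dy": 0, "dz": 0, "turn": 0},
    {"fingers": 1, "dx": 0, "dy": 0, "dz": 0, "turn": 0},
    {"fingers": 1, "dx": 0, "dy": 0, "dz": 0, "turn": 0}
  ],
  "squeeze": 80
}}

```text
clock: 8.62
position: [0.4835, -0.387, 0.0815]
ee_rot: [-0.233, 0.972, 0.024, 0.012]
contact_force: [-0.1, 0.5, -2.4]
width: 0.021
```

```bash
python3 st.py
```

```text
t 8.62 q [-0.947  0.641  1.401  0.279  1.488 -1.075] p [ 0.4835 -0.387   0.0815] w 0.021 F [-0.15  0.51 -2.37]
tilt 27.0 az 88.5 jaw 2.4 jawz 0.035
```

>>> {"api": "play_rows", "payload": {
  "series": [
    {"fingers": 1, "dx": 0, "dy": 0, "dz": 20, "turn": 0},
    {"fingers": 1, "dx": 0, "dy": 0, "dz": 30, "turn": 0},
    {"fingers": 1, "dx": 0, "dy": 0, "dz": 30, "turn": -0.02},
    {"fingers": 1, "dx": 0, "dy": 10, "dz": 20, "turn": -0.02},
    {"fingers": 1, "dx": 15, "dy": 25, "dz": 0, "turn": -0.02},
    {"fingers": 1, "dx": 15, "dy": 25, "dz": 0, "turn": -0.02},
    {"fingers": 1, "dx": 15, "dy": 25, "dz": 0, "turn": -0.02},
    {"fingers": 1, "dx": 15, "dy": 25, "dz": 0, "turn": -0.02},
    {"fingers": 1, "dx": 15, "dy": 25, "dz": 0, "turn": 0},
    {"fingers": 1, "dx": 15, "dy": 25, "dz": 0, "turn": 0},
    {"fingers": 1, "dx": 15, "dy": 25, "dz": 0, "turn": 0},
    {"fingers": 1, "dx": 15, "dy": 25, "dz": 0, "turn": 0},
    {"fingers": 1, "dx": 0, "dy": 0, "dz": 0, "turn": 0}
  ]
}}

```text
clock: 9.7
position: [0.6056, -0.1723, 0.177]
ee_rot: [-0.229, 0.972, -0.042, 0.025]
contact_force: [0.1, -0.4, -2.4]
width: 0.0209
```

```bash
python3 st.py
python3 - <<'E'
from h import *
im=shot("side"); save(im,"s2"); w=shot("wrist"); save(w,"w3")
a=im["pixels"]; o=np.zeros((420,760,3),np.uint8); o[:, :400]=cv2.resize(a[100:310,170:370],(400,420),interpolation=2); o[:270,400:]=cv2.resize(w["pixels"],(360,270),interpolation=3)
cv2.imwrite("pics/c3.png",o[:,:,::-1])
E
```

```text
t 9.7 q [-0.619  0.479  1.446  0.416  1.45  -0.632] p [ 0.6056 -0.1723  0.177 ] w 0.0209 F [ 0.05 -0.44 -2.39]
tilt 26.66 az 81.2 jaw -5.4 jawz 0.03
```

View pics/c3.png

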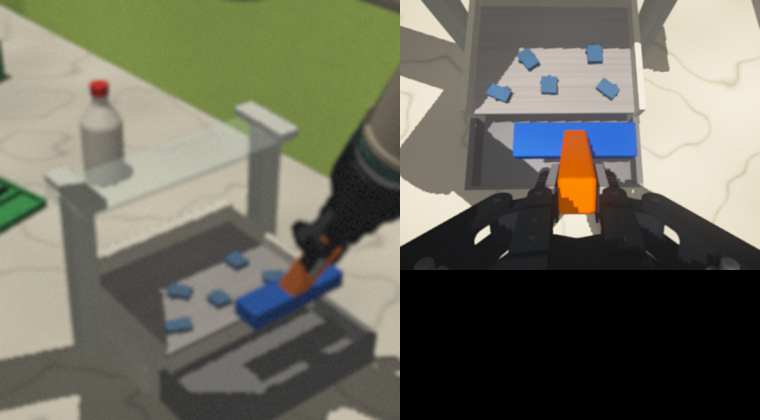

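Run:
```python
from h import *
im=shot("wrist"); p=np.load("deck.npy"); C,N=np.cos(p[3]),np.sin(p[3])
W=lambda x,y,z:np.array([p[0]+(C*x-N*y)/1e3,p[1]+(N*x+C*y)/1e3,p[2]+z/1e3])
D=lambda w:(np.array([C*(w[0]-p[0])+N*(w[1]-p[1]),-N*(w[0]-p[0])+C*(w[1]-p[1])])*1e3).round(1)
print("pred plate front",proj(im,[W(-77,-102,61),W(-77,102,61)]).round().tolist(),"curb tops back",proj(im,[W(82,-104,80),W(82,104,80)]).round().tolist())
for m in masks_of(im,"chip1"):
    if m["region"].sum()>1500: continue
    r=np.argwhere(m["region"]); e=[D(at_z(im,(c,rr),p[2]+.065)) for rr,c in r[[r[:,0].argmin(),r[:,0].argmax()]]]+[D(at_z(im,(c,rr),p[2]+.065)) for rr,c in r[[r[:,1].argmin(),r[:,1].argmax()]]]
    print(round(m["p"],2),m["region"].sum(),D(at_z(im,m["xy"],p[2]+.065)),"x",min(a[0] for a in e),max(a[0] for a in e),"y",min(a[1] for a in e),max(a[1] for a in e))
# blue block bounding pixels and plate edges
px=im["pixels"].astype(int); b=(px[:,:,2]>150)&(px[:,:,0]<60); r=np.argwhere(b); print("block px",r.min(0),r.max(0))
s=im["state"]; print(s["position"])
cv2.imwrite("pics/w4.png",cv2.resize(im["pixels"][:300,80:440],None,fx=2,fy=2,interpolation=cv2.INTER_CUBIC)[:,:,::-1])
```

```text
pred plate front [[363.0, 176.0], [115.0, 179.0]] curb tops back [[358.0, -5.0], [116.0, -6.0]]
0.92 733 [ 10.8 -55.1] x -5.5 23.3 y -65.2 -41.8
0.9 714 [-36.4   5.8] x -48.9 -21.9 y -3.4 18.4
0.84 917 [-47.   68.7] x -60.5 -32.2 y 53.7 88.1
0.83 776 [-40.4 -69.9] x -56.8 -26.1 y -85.0 -54.6
0.74 793 [ 0.3 35.3] x -15.3 18.7 y 19.5 49.6
block px [191 176] [243 366]
[ 0.60378765 -0.17638821  0.17610075]
```

View pics/w4.png

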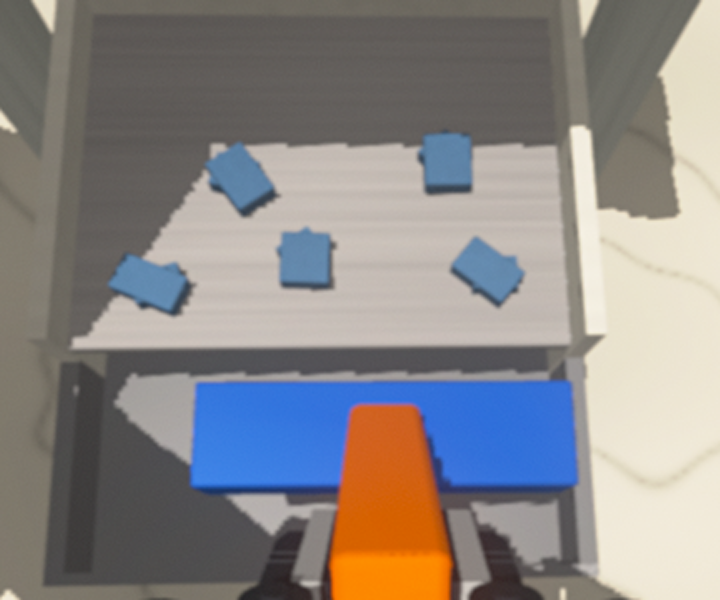

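```bash
python3 - <<'E'
from h import *
im=shot("wrist"); s=im["state"]; print(s["position"])
p=np.load("deck.npy"); C,N=np.cos(p[3]),np.sin(p[3])
D=lambda w:(np.array([C*(w[0]-p[0])+N*(w[1]-p[1]),-N*(w[0]-p[0])+C*(w[1]-p[1])])*1e3).round(1)
px=im["pixels"].astype(int); b=(px[:,:,2]>150)&(px[:,:,0]<60); r=np.argwhere(b); print("block px",r.min(0),r.max(0))
z=s["position"][2]-.0815+.02
P=[at_z(im,q,z) for q in [(176.5,191),(366,190),(175.5,243),(368.5,242)]]
print(z,[D(a).tolist() for a in P],np.linalg.norm(P[0]-P[1]),np.linalg.norm(P[0]-P[2]),"origin",np.mean(P,0),D(np.mean(P,0)))
e=P[0]-P[1]+P[2]-P[3]; print("yaw rel deck deg",np.degrees(np.arctan2(e[1],e[0])-p[3]-np.pi/2))
print("plate edge",[D(at_z(im,q,p[2]+.061)).tolist() for q in [(116,174),(365,173)]])
E
python3 st.py
```

```text
[ 0.60349224 -0.17828163  0.17627598]
block px [191 175] [243 367]
0.11477597789335647 [[-106.7, 35.6], [-108.1, -84.3], [-139.4, 35.2], [-141.4, -83.3]] 0.11993736876563199 0.03275688655125272 origin [ 0.6074453  -0.13630398  0.11477598] [-123.9  -24.2]
yaw rel deck deg -0.8086932222011558
plate edge [[-74.0, 101.7], [-76.3, -104.3]]
t 9.95 q [-0.627  0.48   1.444  0.41   1.45  -0.634] p [ 0.6035 -0.1788  0.1764] w 0.0209 F [ 0.58  0.74 -1.94]
tilt 26.39 az 81.1 jaw -5.6 jawz 0.029
```

>>> {"api": "play_rows", "payload": {
  "series": [
    {"fingers": 1, "dx": 3, "dy": 8, "dz": -8, "turn": 0},
    {"fingers": 1, "dx": 3, "dy": 16, "dz": -8, "turn": 0},
    {"fingers": 1, "dx": 3, "dy": 16, "dz": -5, "turn": 0},
    {"fingers": 1, "dx": 3, "dy": 16, "dz": 0, "turn": 0},
    {"fingers": 1, "dx": 3, "dy": 16, "dz": 0, "turn": 0},
    {"fingers": 1, "dx": 3, "dy": 16, "dz": 0, "turn": 0},
    {"fingers": 1, "dx": 3, "dy": 16, "dz": 0, "turn": 0},
    {"fingers": 1, "dx": 3, "dy": 12, "dz": 0, "turn": 0},
    {"fingers": 1, "dx": 0, "dy": 8, "dz": 0, "turn": 0},
    {"fingers": 1, "dx": 0, "dy": 0, "dz": 0, "turn": 0}
  ]
}}

```text
clock: 10.78
position: [0.6274, -0.0518, 0.1524]
ee_rot: [-0.226, 0.972, -0.05, 0.026]
contact_force: [-0.4, -0.0, -2.4]
width: 0.021
```

```bash
python3 st.py
```

```text
t 10.78 q [-0.44   0.455  1.554  0.459  1.296 -0.5  ] p [ 0.6274 -0.0518  0.1524] w 0.021 F [-0.36 -0.   -2.39]
tilt 26.3 az 80.5 jaw -6.3 jawz 0.028
```

>>> {"api": "play_rows", "payload": {
  "series": [
    {"fingers": 1, "dx": 2, "dy": 12, "dz": 1, "turn": 0.01},
    {"fingers": 1, "dx": 1, "dy": 14, "dz": 0, "turn": 0},
    {"fingers": 1, "dx": 1, "dy": 12, "dz": 0, "turn": 0},
    {"fingers": 1, "dx": 0, "dy": 6, "dz": 0, "turn": 0},
    {"fingers": 1, "dx": 0, "dy": 0, "dz": 0, "turn": 0}
  ]
}}

```text
clock: 11.2
position: [0.6321, -0.004, 0.1541]
ee_rot: [-0.226, 0.973, -0.045, 0.025]
contact_force: [-0.1, -0.0, -2.3]
width: 0.0208
```

```bash
python3 st.py
python3 - <<'E'
from h import *
im=shot("side"); w=shot("wrist")
a=im["pixels"]; o=np.zeros((420,800,3),np.uint8); o[:, :360]=cv2.resize(a[120:302,190:346],(360,420),interpolation=2); o[:330,360:]=cv2.resize(w["pixels"],(440,330),interpolation=3)
cv2.imwrite("pics/c4.png",o[:,:,::-1])
E
```

```text
t 11.2 q [-0.366  0.442  1.571  0.471  1.265 -0.449] p [ 0.6321 -0.004   0.1541] w 0.0208 F [-0.14 -0.02 -2.28]
tilt 26.25 az 81.0 jaw -5.7 jawz 0.029
```

View pics/c4.png

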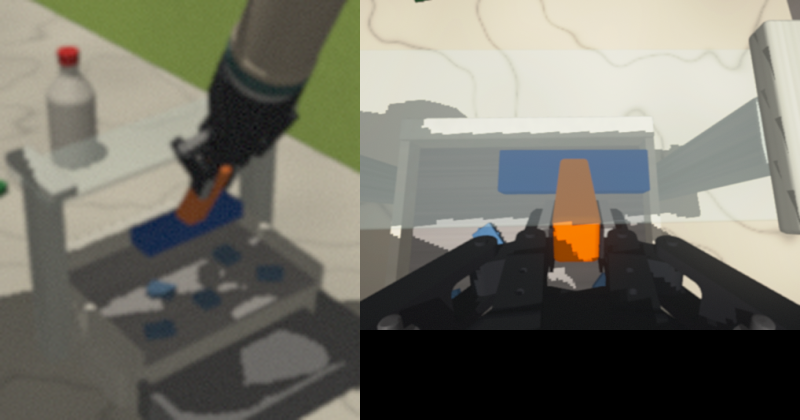

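>>> {"api": "play_rows", "payload": {
  "series": [
    {"fingers": 1, "dx": 0, "dy": -4, "dz": -3, "turn": 0},
    {"fingers": 1, "dx": 0, "dy": 0, "dz": -4, "turn": 0},
    {"fingers": 1, "dx": 0, "dy": 0, "dz": -4, "turn": 0},
    {"fingers": 1, "dx": 0, "dy": 0, "dz": -2, "turn": 0},
    {"fingers": 1, "dx": 0, "dy": 0, "dz": 0, "turn": 0}
  ]
}}

```text
clock: 11.72
position: [0.6331, -0.0123, 0.14]
ee_rot: [-0.225, 0.973, -0.047, 0.027]
contact_force: [-0.2, 0.1, 0.5]
width: 0.0208
```

```bash
python3 st.py
```

```text
t 11.72 q [-0.377  0.457  1.584  0.473  1.241 -0.469] p [ 0.6331 -0.0123  0.14  ] w 0.0208 F [-0.18  0.07  0.46]
tilt 26.17 az 80.5 jaw -5.9 jawz 0.031
```

>>> {"api": "play_rows", "payload": {
  "series": [
    {"fingers": 1, "dx": 0, "dy": 0, "dz": -1, "turn": 0},
    {"fingers": 1, "dx": 0, "dy": 0, "dz": 0, "turn": 0}
  ]
}}

```text
clock: 11.88
position: [0.6331, -0.0124, 0.1398]
ee_rot: [-0.226, 0.973, -0.047, 0.026]
contact_force: [-0.1, -1.1, 1.6]
width: 0.0212
```

```bash
python3 st.py
```

```text
t 11.88 q [-0.378  0.458  1.584  0.475  1.241 -0.47 ] p [ 0.6331 -0.0124  0.1398] w 0.0212 F [-0.11 -1.12  1.6 ]
tilt 26.28 az 80.5 jaw -6.0 jawz 0.03
```

>>> {"api": "play_rows", "payload": {
  "series": [
    {"fingers": 1, "dx": 0, "dy": 0, "dz": -1.5, "turn": 0},
    {"fingers": 1, "dx": 0, "dy": 0, "dz": -0.5, "turn": 0},
    {"fingers": 1, "dx": 0, "dy": 0, "dz": 0, "turn": 0}
  ]
}}

```text
clock: 12.13
position: [0.6331, -0.0125, 0.1394]
ee_rot: [-0.226, 0.973, -0.047, 0.027]
contact_force: [-2.0, -1.7, 2.7]
width: 0.0213
```

```bash
python3 st.py
```

```text
t 12.13 q [-0.379  0.458  1.585  0.476  1.24  -0.472] p [ 0.6331 -0.0125  0.1394] w 0.0213 F [-2.04 -1.71  2.71]
tilt 26.33 az 80.4 jaw -5.9 jawz 0.031
```

>>> {"api": "play_rows", "payload": {
  "series": [
    {"fingers": 1, "dx": -0.5, "dy": -6, "dz": -0.5, "turn": 0},
    {"fingers": 1, "dx": -0.5, "dy": -6, "dz": -0.5, "turn": 0},
    {"fingers": 1, "dx": -0.5, "dy": -6, "dz": -0.5, "turn": 0}
  ]
}}

```text
clock: 12.38
position: [0.6316, -0.0272, 0.1391]
ee_rot: [-0.23, 0.972, -0.047, 0.027]
contact_force: [0.4, 2.7, 2.4]
width: 0.0209
```

```bash
python3 st.py
```

```text
t 12.38 q [-0.405  0.464  1.579  0.478  1.255 -0.496] p [ 0.6316 -0.0272  0.1391] w 0.0209 F [0.42 2.71 2.39]
tilt 26.76 az 80.6 jaw -6.0 jawz 0.031
```

>>> {"api": "play_rows", "payload": {
  "series": [
    {"fingers": 1, "dx": -0.7, "dy": -7, "dz": -0.6, "turn": 0},
    {"fingers": 1, "dx": -0.7, "dy": -7, "dz": -0.6, "turn": 0},
    {"fingers": 1, "dx": -0.7, "dy": -7, "dz": -0.6, "turn": 0},
    {"fingers": 1, "dx": -0.7, "dy": -7, "dz": -0.6, "turn": 0},
    {"fingers": 1, "dx": -0.7, "dy": -7, "dz": -0.6, "turn": 0},
    {"fingers": 1, "dx": -0.7, "dy": -7, "dz": -0.6, "turn": 0}
  ]
}}

```text
clock: 12.88
position: [0.628, -0.0689, 0.1377]
ee_rot: [-0.236, 0.97, -0.049, 0.027]
contact_force: [0.2, 5.0, 5.9]
width: 0.0208
```

```bash
python3 st.py
```

```text
t 12.88 q [-0.473  0.481  1.558  0.475  1.292 -0.55 ] p [ 0.628  -0.0689  0.1377] w 0.0208 F [0.21 4.96 5.91]
tilt 27.49 az 80.5 jaw -6.2 jawz 0.03
```

>>> {"api": "play_rows", "payload": {
  "series": [
    {"fingers": 1, "dx": -0.7, "dy": -7, "dz": -0.3, "turn": 0},
    {"fingers": 1, "dx": -0.7, "dy": -7, "dz": -0.3, "turn": 0},
    {"fingers": 1, "dx": -0.7, "dy": -7, "dz": -0.3, "turn": 0},
    {"fingers": 1, "dx": -0.7, "dy": -7, "dz": -0.3, "turn": 0}
  ]
}}

```text
clock: 13.22
position: [0.6251, -0.0988, 0.1377]
ee_rot: [-0.238, 0.97, -0.05, 0.028]
contact_force: [0.9, 5.3, 5.2]
width: 0.0209
```

```bash
python3 st.py
```

```text
t 13.22 q [-0.519  0.493  1.538  0.468  1.319 -0.583] p [ 0.6251 -0.0988  0.1377] w 0.0209 F [0.86 5.33 5.23]
tilt 27.75 az 80.4 jaw -6.3 jawz 0.03
```

>>> {"api": "play_rows", "payload": {
  "series": [
    {"fingers": 1, "dx": -0.7, "dy": -7, "dz": -0.3, "turn": 0},
    {"fingers": 1, "dx": -0.7, "dy": -7, "dz": -0.2, "turn": 0},
    {"fingers": 1, "dx": -0.7, "dy": -6, "dz": -0.2, "turn": 0},
    {"fingers": 1, "dx": -0.7, "dy": -5, "dz": 0, "turn": 0},
    {"fingers": 1, "dx": 0, "dy": 0, "dz": 8, "turn": 0},
    {"fingers": 1, "dx": 0, "dy": 0, "dz": 14, "turn": 0},
    {"fingers": 1, "dx": 0, "dy": 0, "dz": 6, "turn": 0.01},
    {"fingers": 1, "dx": 0, "dy": 0, "dz": 0, "turn": 0}
  ]
}}

```text
clock: 13.88
position: [0.6204, -0.1361, 0.1626]
ee_rot: [-0.23, 0.972, -0.045, 0.025]
contact_force: [0.6, 1.4, -2.3]
width: 0.0209
```

```bash
python3 st.py
python3 - <<'E'
from h import *
im=shot("side"); w=shot("wrist")
a=im["pixels"]; o=np.zeros((420,800,3),np.uint8); o[:, :360]=cv2.resize(a[120:302,190:346],(360,420),interpolation=2); o[:330,360:]=cv2.resize(w["pixels"],(440,330),interpolation=3)
cv2.imwrite("pics/c5.png",o[:,:,::-1])
E
```

```text
t 13.88 q [-0.563  0.485  1.475  0.434  1.396 -0.594] p [ 0.6204 -0.1361  0.1626] w 0.0209 F [ 0.62  1.4  -2.25]
tilt 26.81 az 81.0 jaw -5.7 jawz 0.029
```

View pics/c5.png

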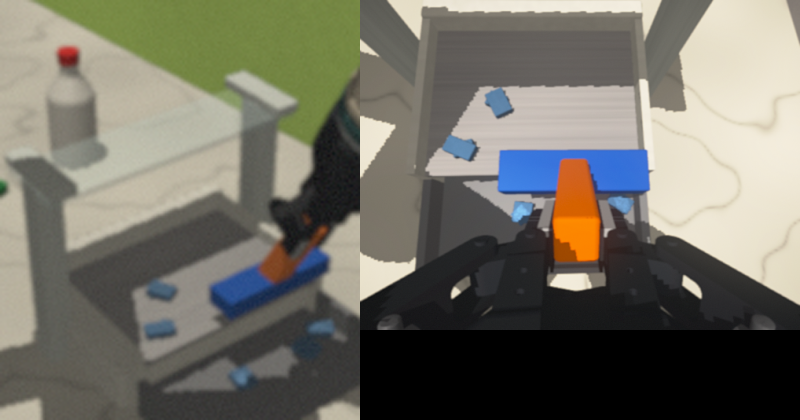

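>>> {"api": "play_rows", "payload": {
  "series": [
    {"fingers": 1, "dx": -14, "dy": 1, "dz": 0, "turn": 0},
    {"fingers": 1, "dx": -18, "dy": 1, "dz": 0, "turn": 0},
    {"fingers": 1, "dx": -18, "dy": 1, "dz": 0, "turn": 0},
    {"fingers": 1, "dx": -14, "dy": 1, "dz": 0, "turn": 0},
    {"fingers": 1, "dx": -8, "dy": 1, "dz": 0, "turn": 0},
    {"fingers": 1, "dx": 0, "dy": 6, "dz": 0, "turn": 0},
    {"fingers": 1, "dx": 1, "dy": 14, "dz": -2, "turn": 0},
    {"fingers": 1, "dx": 1, "dy": 16, "dz": -2, "turn": 0},
    {"fingers": 1, "dx": 1, "dy": 16, "dz": -2, "turn": 0},
    {"fingers": 1, "dx": 1, "dy": 16, "dz": 0, "turn": 0},
    {"fingers": 1, "dx": 1, "dy": 8, "dz": 0, "turn": 0},
    {"fingers": 1, "dx": 0, "dy": 0, "dz": 0, "turn": 0}
  ]
}}

```text
clock: 14.98
position: [0.5528, -0.0452, 0.1515]
ee_rot: [-0.229, 0.972, -0.043, 0.025]
contact_force: [-1.5, -0.1, -2.2]
width: 0.0208
```

```bash
python3 st.py
```

```text
t 14.98 q [-0.488  0.363  1.717  0.461  1.259 -0.587] p [ 0.5528 -0.0452  0.1515] w 0.0208 F [-1.48 -0.15 -2.15]
tilt 26.67 az 81.3 jaw -5.5 jawz 0.028
```

>>> {"api": "play_rows", "payload": {
  "series": [
    {"fingers": 1, "dx": 2, "dy": 6, "dz": 3, "turn": 0},
    {"fingers": 1, "dx": 2, "dy": 12, "dz": 0, "turn": 0},
    {"fingers": 1, "dx": 2, "dy": 12, "dz": 0, "turn": 0},
    {"fingers": 1, "dx": 1, "dy": 6, "dz": 0, "turn": 0},
    {"fingers": 1, "dx": 0, "dy": 2, "dz": -3, "turn": 0},
    {"fingers": 1, "dx": 0, "dy": 0, "dz": -4, "turn": 0},
    {"fingers": 1, "dx": 0, "dy": 0, "dz": -4, "turn": 0},
    {"fingers": 1, "dx": 0, "dy": 0, "dz": 0, "turn": 0}
  ]
}}

```text
clock: 15.65
position: [0.5621, -0.0027, 0.1426]
ee_rot: [-0.228, 0.972, -0.042, 0.025]
contact_force: [-0.1, 0.8, -3.0]
width: 0.0209
```

```bash
python3 st.py
```

```text
t 15.65 q [-0.411  0.365  1.74   0.481  1.206 -0.539] p [ 0.5621 -0.0027  0.1426] w 0.0209 F [-0.06  0.76 -3.03]
tilt 26.56 az 81.2 jaw -5.3 jawz 0.03
```

>>> {"api": "play_rows", "payload": {
  "series": [
    {"fingers": 1, "dx": 0, "dy": 0, "dz": -2, "turn": 0},
    {"fingers": 1, "dx": 0, "dy": 0, "dz": -1.5, "turn": 0},
    {"fingers": 1, "dx": 0, "dy": 0, "dz": -1, "turn": 0},
    {"fingers": 1, "dx": 0, "dy": 0, "dz": -0.5, "turn": 0}
  ]
}}

```text
clock: 15.98
position: [0.5624, -0.0036, 0.1387]
ee_rot: [-0.23, 0.972, -0.043, 0.026]
contact_force: [-1.1, -1.6, 3.7]
width: 0.021
```

```bash
python3 st.py
```

```text
t 15.98 q [-0.414  0.37   1.744  0.486  1.199 -0.544] p [ 0.5624 -0.0036  0.1387] w 0.021 F [-1.15 -1.58  3.67]
tilt 26.73 az 81.1 jaw -5.5 jawz 0.03
```

Pressed with about 6 N. Pull.

>>> {"api": "play_rows", "payload": {
  "series": [
    {"fingers": 1, "dx": -0.5, "dy": -7, "dz": -0.4, "turn": 0},
    {"fingers": 1, "dx": -0.5, "dy": -7, "dz": -0.4, "turn": 0},
    {"fingers": 1, "dx": -0.5, "dy": -7, "dz": -0.4, "turn": 0},
    {"fingers": 1, "dx": -0.5, "dy": -7, "dz": -0.4, "turn": 0},
    {"fingers": 1, "dx": -0.5, "dy": -7, "dz": -0.4, "turn": 0},
    {"fingers": 1, "dx": -0.5, "dy": -7, "dz": -0.4, "turn": 0}
  ]
}}

```text
clock: 16.48
position: [0.5593, -0.0444, 0.1384]
ee_rot: [-0.235, 0.971, -0.045, 0.026]
contact_force: [0.6, 4.6, 3.7]
width: 0.0209
```

```bash
python3 st.py
```

```text
t 16.48 q [-0.488  0.387  1.722  0.478  1.239 -0.602] p [ 0.5593 -0.0444  0.1384] w 0.0209 F [0.57 4.64 3.66]
tilt 27.4 az 81.1 jaw -5.7 jawz 0.029
```

>>> {"api": "play_rows", "payload": {
  "series": [
    {"fingers": 1, "dx": -0.5, "dy": -7, "dz": -0.4, "turn": 0},
    {"fingers": 1, "dx": -0.5, "dy": -7, "dz": -0.4, "turn": 0},
    {"fingers": 1, "dx": -0.5, "dy": -7, "dz": -0.4, "turn": 0},
    {"fingers": 1, "dx": -0.5, "dy": -7, "dz": -0.4, "turn": 0},
    {"fingers": 1, "dx": -0.5, "dy": -7, "dz": -0.4, "turn": 0},
    {"fingers": 1, "dx": -0.5, "dy": -7, "dz": -0.3, "turn": 0}
  ]
}}

```text
clock: 16.98
position: [0.5563, -0.0888, 0.1376]
ee_rot: [-0.239, 0.97, -0.046, 0.026]
contact_force: [1.0, 4.2, 4.3]
width: 0.0207
```

```bash
python3 st.py
```

```text
t 16.98 q [-0.562  0.408  1.691  0.464  1.28  -0.656] p [ 0.5563 -0.0888  0.1376] w 0.0207 F [0.99 4.16 4.33]
tilt 27.84 az 81.1 jaw -5.8 jawz 0.029
```

>>> {"api": "play_rows", "payload": {
  "series": [
    {"fingers": 1, "dx": -0.5, "dy": -7, "dz": -0.3, "turn": 0},
    {"fingers": 1, "dx": -0.5, "dy": -7, "dz": -0.3, "turn": 0},
    {"fingers": 1, "dx": -0.5, "dy": -7, "dz": -0.2, "turn": 0},
    {"fingers": 1, "dx": -0.5, "dy": -7, "dz": -0.2, "turn": 0},
    {"fingers": 1, "dx": -0.5, "dy": -6, "dz": 0, "turn": 0},
    {"fingers": 1, "dx": 0, "dy": 0, "dz": 8, "turn": 0},
    {"fingers": 1, "dx": 0, "dy": 0, "dz": 14, "turn": 0},
    {"fingers": 1, "dx": 0, "dy": -10, "dz": 25, "turn": 0},
    {"fingers": 1, "dx": 0, "dy": -20, "dz": 30, "turn": 0},
    {"fingers": 1, "dx": 0, "dy": -20, "dz": 30, "turn": 0},
    {"fingers": 1, "dx": 0, "dy": -20, "dz": 30, "turn": 0},
    {"fingers": 1, "dx": 0, "dy": 0, "dz": 0, "turn": 0}
  ]
}}

```text
clock: 17.98
position: [0.5483, -0.2104, 0.275]
ee_rot: [-0.224, 0.973, -0.045, 0.022]
contact_force: [1.7, -0.9, -1.7]
width: 0.0207
```

```bash
python3 st.py
python3 - <<'E'
from h import *
im=shot("side"); w=shot("wrist")
a=im["pixels"]; o=np.zeros((420,800,3),np.uint8); o[:, :360]=cv2.resize(a[120:302,190:346],(360,420),interpolation=2); o[:330,360:]=cv2.resize(w["pixels"],(440,330),interpolation=3)
cv2.imwrite("pics/c6.png",o[:,:,::-1])
p=np.load("deck.npy"); C,N=np.cos(p[3]),np.sin(p[3])
D=lambda w:(np.array([C*(w[0]-p[0])+N*(w[1]-p[1]),-N*(w[0]-p[0])+C*(w[1]-p[1])])*1e3).round(1)
for i in (im,w):
    for m in masks_of(i,"chip1"): print(round(m["p"],2),np.round(m["xy"]),m["region"].sum(),D(at_z(i,m["xy"],.018)))
E
```

```text
t 17.98 q [-0.713  0.376  1.363  0.379  1.654 -0.637] p [ 0.5483 -0.2104  0.275 ] w 0.0207 F [ 1.7  -0.87 -1.7 ]
tilt 25.99 az 81.8 jaw -5.6 jawz 0.022
0.71 [164. 205.] 1035 [337.9 102.9]
0.65 [297. 283.] 59 [-110.2   10. ]
0.51 [287. 287.] 107 [-107.9   35.2]
0.51 [329. 264.] 84 [-107.6  -87.1]
0.49 [323. 270.] 92 [-113.7  -62.9]
0.5 [369. 198.] 189 [-100.6  -90.7]
```

View pics/c6.png

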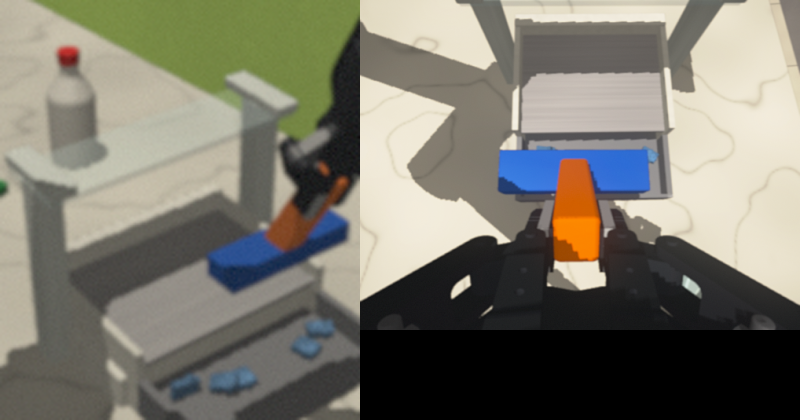

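>>> {"api": "play_rows", "payload": {
  "series": [
    {"fingers": 1, "dx": 0, "dy": 0, "dz": 22, "turn": 0},
    {"fingers": 1, "dx": 0, "dy": 0, "dz": 30, "turn": 0},
    {"fingers": 1, "dx": 0, "dy": 5, "dz": 22, "turn": 0},
    {"fingers": 1, "dx": -1, "dy": 20, "dz": 0, "turn": 0.02},
    {"fingers": 1, "dx": -1, "dy": 32, "dz": 0, "turn": 0.02},
    {"fingers": 1, "dx": -1, "dy": 32, "dz": 0, "turn": 0.02},
    {"fingers": 1, "dx": -1, "dy": 32, "dz": 0, "turn": 0.02},
    {"fingers": 1, "dx": -1, "dy": 32, "dz": 0, "turn": 0.02},
    {"fingers": 1, "dx": -1, "dy": 32, "dz": 0, "turn": 0.02},
    {"fingers": 1, "dx": -1, "dy": 32, "dz": 0, "turn": 0.02},
    {"fingers": 1, "dx": -1, "dy": 32, "dz": 0, "turn": 0.02},
    {"fingers": 1, "dx": -1, "dy": 32, "dz": 0, "turn": 0.02},
    {"fingers": 1, "dx": -1, "dy": 32, "dz": 0, "turn": 0.02},
    {"fingers": 1, "dx": -1, "dy": 32, "dz": 0, "turn": 0.02},
    {"fingers": 1, "dx": -1, "dy": 32, "dz": 0, "turn": 0.02},
    {"fingers": 1, "dx": -1, "dy": 20, "dz": 0, "turn": 0.02},
    {"fingers": 1, "dx": 0, "dy": 0, "dz": 0, "turn": 0}
  ]
}}

```text
clock: 19.6
position: [0.5074, 0.2231, 0.3091]
ee_rot: [-0.232, 0.968, 0.085, -0.051]
contact_force: [-0.4, -0.7, -3.0]
width: 0.0208
```

```bash
python3 st.py
```

```text
t 19.6 q [-0.004  0.24   1.488  0.456  1.57  -0.216] p [0.5074 0.2231 0.3091] w 0.0208 F [-0.37 -0.65 -2.96]
tilt 27.51 az 107.5 jaw 10.9 jawz -0.06
```

>>> {"api": "play_rows", "payload": {
  "series": [
    {"fingers": 1, "dx": 0, "dy": -20, "dz": 0, "turn": 0},
    {"fingers": 1, "dx": 0, "dy": -32, "dz": 0, "turn": 0},
    {"fingers": 1, "dx": 0, "dy": -32, "dz": 0, "turn": 0},
    {"fingers": 1, "dx": 0, "dy": -32, "dz": 0, "turn": 0},
    {"fingers": 1, "dx": 0, "dy": -32, "dz": 0, "turn": 0},
    {"fingers": 1, "dx": 0, "dy": -32, "dz": 0, "turn": 0},
    {"fingers": 1, "dx": 0, "dy": 0, "dz": 0, "turn": 0}
  ]
}}

```text
clock: 20.18
position: [0.4953, 0.0407, 0.2967]
ee_rot: [-0.23, 0.967, 0.09, -0.065]
contact_force: [0.6, 1.2, -3.2]
width: 0.0214
```

```bash
python3 st.py
```

```text
t 20.18 q [-0.323  0.255  1.5    0.369  1.701 -0.519] p [0.4953 0.0407 0.2967] w 0.0214 F [ 0.6   1.19 -3.22]
tilt 27.69 az 111.2 jaw 11.8 jawz -0.085
```

>>> {"api": "play_rows", "payload": {
  "series": [
    {"fingers": 1, "dx": 0, "dy": 0, "dz": 15, "turn": 0},
    {"fingers": 1, "dx": 0, "dy": 0, "dz": 15, "turn": 0},
    {"fingers": 1, "dx": 0, "dy": 0, "dz": 15, "turn": 0},
    {"fingers": 1, "dx": 0, "dy": 0, "dz": 15, "turn": 0},
    {"fingers": 1, "dx": 0, "dy": 0, "dz": 0, "turn": 0}
  ]
}}

```text
clock: 20.6
position: [0.4904, 0.0379, 0.3501]
ee_rot: [-0.231, 0.966, 0.085, -0.074]
contact_force: [0.1, 0.5, -2.0]
width: 0.021
```

```bash
python3 st.py
```

```text
t 20.6 q [-0.328  0.234  1.401  0.373  1.829 -0.466] p [0.4904 0.0379 0.3501] w 0.021 F [ 0.14  0.48 -2.  ]
tilt 28.13 az 112.8 jaw 11.5 jawz -0.104
```

>>> {"api": "play_rows", "payload": {
  "series": [
    {"fingers": 1, "dx": 3, "dy": 14, "dz": 0, "turn": 0},
    {"fingers": 1, "dx": 3, "dy": 14, "dz": 0, "turn": 0},
    {"fingers": 1, "dx": 3, "dy": 14, "dz": 0, "turn": 0},
    {"fingers": 1, "dx": 3, "dy": 14, "dz": 0, "turn": 0},
    {"fingers": 1, "dx": 3, "dy": 14, "dz": 0, "turn": 0},
    {"fingers": 1, "dx": 3, "dy": 14, "dz": 0, "turn": 0},
    {"fingers": 1, "dx": 3, "dy": 14, "dz": 0, "turn": 0},
    {"fingers": 1, "dx": 3, "dy": 14, "dz": 0, "turn": 0},
    {"fingers": 1, "dx": 3, "dy": 14, "dz": 0, "turn": 0},
    {"fingers": 1, "dx": 3, "dy": 14, "dz": 0, "turn": 0},
    {"fingers": 1, "dx": 3, "dy": 14, "dz": 0, "turn": 0},
    {"fingers": 1, "dx": 0, "dy": 0, "dz": 0, "turn": 0}
  ]
}}

```text
clock: 21.6
position: [0.515, 0.2045, 0.3309]
ee_rot: [-0.23, 0.966, 0.082, -0.09]
contact_force: [0.5, -1.1, -2.8]
width: 0.0209
```

```bash
python3 st.py
```

```text
t 21.6 q [-0.028  0.281  1.386  0.441  1.709 -0.188] p [0.515  0.2045 0.3309] w 0.0209 F [ 0.54 -1.09 -2.78]
tilt 28.58 az 116.2 jaw 11.6 jawz -0.136
```

>>> {"api": "play_rows", "payload": {
  "series": [
    {"fingers": 1, "dx": 0, "dy": 0, "dz": -20, "turn": 0},
    {"fingers": 1, "dx": 0, "dy": 0, "dz": -35, "turn": 0},
    {"fingers": 1, "dx": 0, "dy": 0, "dz": -35, "turn": 0},
    {"fingers": 1, "dx": 0, "dy": 0, "dz": -20, "turn": 0},
    {"fingers": 1, "dx": 0, "dy": 0, "dz": 0, "turn": 0}
  ]
}}

```text
clock: 22.02
position: [0.5101, 0.2064, 0.2126]
ee_rot: [-0.227, 0.966, 0.085, -0.092]
contact_force: [-1.0, 0.0, -3.2]
width: 0.0211
```

```bash
python3 st.py
```

```text
t 22.02 q [-0.021  0.345  1.588  0.434  1.47  -0.299] p [0.5101 0.2064 0.2126] w 0.0211 F [-1.05  0.02 -3.24]
tilt 28.39 az 117.2 jaw 12.0 jawz -0.14
```

>>> {"api": "play_rows", "payload": {
  "series": [
    {"fingers": 1, "dx": 1, "dy": 0, "dz": -20, "turn": 0},
    {"fingers": 1, "dx": 1, "dy": 0, "dz": -30, "turn": 0},
    {"fingers": 1, "dx": 0, "dy": 0, "dz": -30, "turn": 0},
    {"fingers": 1, "dx": 0, "dy": 0, "dz": -15, "turn": 0},
    {"fingers": 1, "dx": 0, "dy": 0, "dz": 0, "turn": 0}
  ]
}}

```text
clock: 22.43
position: [0.5107, 0.207, 0.1153]
ee_rot: [-0.227, 0.966, 0.086, -0.093]
contact_force: [-0.9, 0.5, -1.6]
width: 0.0214
```

```bash
python3 st.py
```

```text
t 22.43 q [-0.02   0.438  1.711  0.452  1.275 -0.393] p [0.5107 0.207  0.1153] w 0.0214 F [-0.89  0.53 -1.59]
tilt 28.35 az 117.3 jaw 12.1 jawz -0.14
```

>>> {"api": "play_rows", "payload": {
  "series": [
    {"fingers": 1, "dx": 0, "dy": 0, "dz": -4, "turn": 0},
    {"fingers": 1, "dx": 0, "dy": 0, "dz": -4, "turn": 0},
    {"fingers": 1, "dx": 0, "dy": 0, "dz": -4, "turn": 0},
    {"fingers": 1, "dx": 0, "dy": 0, "dz": -4, "turn": 0},
    {"fingers": 1, "dx": 0, "dy": 0, "dz": -3, "turn": 0}
  ]
}}

```text
clock: 22.85
position: [0.5134, 0.2076, 0.0996]
ee_rot: [-0.227, 0.966, 0.087, -0.089]
contact_force: [-0.8, -0.2, -2.3]
width: 0.0208
```

```bash
python3 st.py
```

```text
t 22.85 q [-0.019  0.455  1.727  0.459  1.239 -0.412] p [0.5134 0.2076 0.0996] w 0.0208 F [-0.76 -0.2  -2.26]
tilt 28.23 az 116.6 jaw 12.1 jawz -0.133
```

>>> {"api": "play_rows", "payload": {
  "series": [
    {"fingers": 1, "dx": 0, "dy": 0, "dz": -4, "turn": 0},
    {"fingers": 1, "dx": 0, "dy": 0, "dz": -4, "turn": 0},
    {"fingers": 1, "dx": 0, "dy": 0, "dz": -4, "turn": 0},
    {"fingers": 1, "dx": 0, "dy": 0, "dz": -4, "turn": 0},
    {"fingers": 1, "dx": 0, "dy": 0, "dz": -4, "turn": 0},
    {"fingers": 1, "dx": 0, "dy": 0, "dz": -4, "turn": 0}
  ]
}}

```text
clock: 23.35
position: [0.5138, 0.2064, 0.0868]
ee_rot: [-0.23, 0.965, 0.091, -0.088]
contact_force: [-4.8, -8.6, 20.9]
width: 0.0212
```

```bash
python3 st.py
```

```text
t 23.35 q [-0.024  0.471  1.742  0.468  1.214 -0.441] p [0.5138 0.2064 0.0868] w 0.0212 F [-4.83 -8.59 20.91]
tilt 28.48 az 116.2 jaw 12.5 jawz -0.127
```

>>> {"api": "play_rows", "payload": {
  "series": [
    {"fingers": 1, "dx": 0, "dy": 0, "dz": -4, "turn": 0},
    {"fingers": 1, "dx": 0, "dy": 0, "dz": -4, "turn": 0},
    {"fingers": 1, "dx": 0, "dy": 0, "dz": -4, "turn": 0},
    {"fingers": 1, "dx": 0, "dy": 0, "dz": -4, "turn": 0},
    {"fingers": 1, "dx": 0, "dy": 0, "dz": -4, "turn": 0},
    {"fingers": 1, "dx": 0, "dy": 0, "dz": -4, "turn": 0},
    {"fingers": 1, "dx": 0, "dy": 0, "dz": -4, "turn": 0},
    {"fingers": 1, "dx": 0, "dy": 0, "dz": -4, "turn": 0}
  ],
  "squeeze": 120
}}

```text
clock: 24.02
position: [0.5135, 0.2043, 0.0855]
ee_rot: [-0.239, 0.962, 0.098, -0.083]
contact_force: [-4.4, -9.5, 20.7]
width: 0.0205
```

```bash
python3 st.py
python3 - <<'E'
from h import *
w=shot("wrist"); im=shot("side"); save(im,"s7")
o=np.zeros((330,800,3),np.uint8); o[:,:360]=cv2.resize(im["pixels"][120:266,90:250],(360,330),interpolation=2); o[:330,360:]=cv2.resize(w["pixels"],(440,330),interpolation=3); cv2.imwrite("pics/c7.png",o[:,:,::-1]); save(w,"w7")
E
```

```text
t 24.02 q [-0.037  0.473  1.75   0.484  1.212 -0.482] p [0.5135 0.2043 0.0855] w 0.0205 F [-4.35 -9.54 20.65]
tilt 29.33 az 115.1 jaw 13.3 jawz -0.114
```

View pics/c7.png

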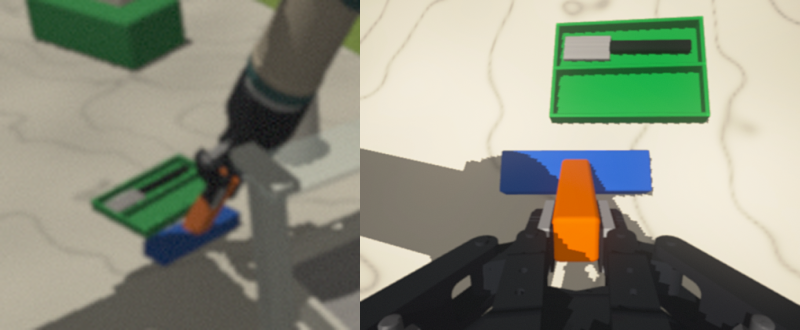

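>>> {"api": "play_rows", "payload": {
  "series": [
    {"fingers": 1, "dx": 0, "dy": 0, "dz": -5, "turn": 0},
    {"fingers": 1, "dx": 0, "dy": 0, "dz": -5, "turn": 0},
    {"fingers": 1, "dx": 0, "dy": 0, "dz": -5, "turn": 0},
    {"fingers": 1, "dx": 0, "dy": 0, "dz": -5, "turn": 0},
    {"fingers": 1, "dx": 0, "dy": 0, "dz": -5, "turn": 0},
    {"fingers": 1, "dx": 0, "dy": 0, "dz": -5, "turn": 0},
    {"fingers": 1, "dx": 0, "dy": 0, "dz": -5, "turn": 0},
    {"fingers": 1, "dx": 0, "dy": 0, "dz": -5, "turn": 0},
    {"fingers": 1, "dx": 0, "dy": 0, "dz": -5, "turn": 0},
    {"fingers": 1, "dx": 0, "dy": 0, "dz": -5, "turn": 0},
    {"fingers": 1, "dx": 0, "dy": 0, "dz": -5, "turn": 0},
    {"fingers": 1, "dx": 0, "dy": 0, "dz": -5, "turn": 0},
    {"fingers": 1, "dx": 0, "dy": 0, "dz": -5, "turn": 0},
    {"fingers": 1, "dx": 0, "dy": 0, "dz": -5, "turn": 0},
    {"fingers": 1, "dx": 0, "dy": 0, "dz": -5, "turn": 0},
    {"fingers": 1, "dx": 0, "dy": 0, "dz": -5, "turn": 0},
    {"fingers": 1, "dx": 0, "dy": 0, "dz": -5, "turn": 0},
    {"fingers": 1, "dx": 0, "dy": 0, "dz": -5, "turn": 0}
  ]
}}

```text
clock: 25.62
position: [0.5126, 0.1978, 0.0814]
ee_rot: [-0.265, 0.954, 0.121, -0.071]
contact_force: [-5.5, -11.6, 26.3]
width: 0.0205
```

```bash
python3 st.py
```

```text
t 25.62 q [-0.076  0.482  1.774  0.529  1.209 -0.602] p [0.5126 0.1978 0.0814] w 0.0205 F [ -5.5  -11.61  26.29]
tilt 31.88 az 112.3 jaw 15.7 jawz -0.071
```

>>> {"api": "play_rows", "payload": {
  "series": [
    {"fingers": 1, "dx": 0, "dy": 4, "dz": -4, "turn": -0.01},
    {"fingers": 1, "dx": 0, "dy": 4, "dz": -4, "turn": -0.01},
    {"fingers": 1, "dx": 0, "dy": 4, "dz": -4, "turn": -0.01},
    {"fingers": 1, "dx": 0, "dy": 4, "dz": -4, "turn": -0.01},
    {"fingers": 1, "dx": 0, "dy": 4, "dz": -4, "turn": -0.01},
    {"fingers": 1, "dx": 0, "dy": 4, "dz": -4, "turn": -0.01}
  ]
}}

```text
clock: 26.12
position: [0.5104, 0.2047, 0.0819]
ee_rot: [-0.261, 0.958, 0.103, -0.061]
contact_force: [-5.6, -14.0, 20.7]
width: 0.0204
```

```bash
python3 st.py
```

```text
t 26.12 q [-0.065  0.465  1.798  0.542  1.17  -0.569] p [0.5104 0.2047 0.0819] w 0.0204 F [ -5.6  -14.04  20.7 ]
tilt 31.1 az 109.4 jaw 13.3 jawz -0.064
```

>>> {"api": "play_rows", "payload": {
  "series": [
    {"fingers": 1, "dx": 0, "dy": 4, "dz": -5, "turn": -0.01},
    {"fingers": 1, "dx": 0, "dy": 4, "dz": -5, "turn": -0.01},
    {"fingers": 1, "dx": 0, "dy": 4, "dz": -5, "turn": -0.01},
    {"fingers": 1, "dx": 0, "dy": 4, "dz": -5, "turn": -0.01},
    {"fingers": 1, "dx": 0, "dy": 4, "dz": -5, "turn": -0.01},
    {"fingers": 1, "dx": 0, "dy": 4, "dz": -5, "turn": -0.01},
    {"fingers": 1, "dx": 0, "dy": 4, "dz": -5, "turn": -0.01},
    {"fingers": 1, "dx": 0, "dy": 4, "dz": -5, "turn": -0.01},
    {"fingers": 1, "dx": 0, "dy": 4, "dz": -5, "turn": -0.01}
  ]
}}

```text
clock: 26.87
position: [0.5099, 0.2289, 0.08]
ee_rot: [-0.268, 0.96, 0.074, -0.041]
contact_force: [-7.7, -15.9, 29.1]
width: 0.0203
```

```bash
python3 st.py
```

```text
t 26.87 q [-0.037  0.448  1.843  0.603  1.094 -0.54 ] p [0.5099 0.2289 0.08  ] w 0.0203 F [ -7.72 -15.85  29.14]
tilt 31.5 az 103.1 jaw 9.4 jawz -0.039
```

>>> {"api": "play_rows", "payload": {
  "series": [
    {"fingers": 1, "dx": 0, "dy": 0, "dz": 10, "turn": 0},
    {"fingers": 1, "dx": 0, "dy": 0, "dz": 10, "turn": 0},
    {"fingers": 1, "dx": 0, "dy": 0, "dz": 10, "turn": 0},
    {"fingers": 1, "dx": 0, "dy": 0, "dz": 0, "turn": 0}
  ]
}}

```text
clock: 27.2
position: [0.5102, 0.228, 0.1139]
ee_rot: [-0.268, 0.96, 0.074, -0.039]
contact_force: [0.5, -0.4, -2.3]
width: 0.0206
```

```bash
python3 st.py
cat > loc.py <<'E'
from h import *
w=shot("wrist"); px=w["pixels"].astype(int); R_,G,B=px[...,0],px[...,1],px[...,2]
pos=w["state"]["position"]; print(pos)
def quad(mask,z):
    c=max(cv2.findContours(mask.astype(np.uint8),0,1)[0],key=cv2.contourArea)
    h=cv2.convexHull(c); e=.02*cv2.arcLength(h,True); a=cv2.approxPolyDP(h,e,True).reshape(-1,2)
    P=np.array([at_z(w,q,z) for q in a]); print(a.tolist()); return P[:,:2]
blk=(B>1.6*R_)&(B>1.5*G)&(B>60); grn=(G>1.5*R_)&(G>1.5*B)&(G>60)
print("block"); print(quad(blk,pos[2]-.0815+.02).round(4).tolist())
print("caddy"); P=quad(grn,.014); print(P.round(4).tolist(),np.linalg.norm(P-np.roll(P,1,0),axis=1).round(3),P.mean(0))
cv2.imwrite("pics/w9.png",w["pixels"][:,:,::-1])
E
python3 loc.py
```

```text
t 27.2 q [-0.039  0.404  1.809  0.584  1.156 -0.495] p [0.5102 0.228  0.1139] w 0.0206 F [ 0.55 -0.38 -2.3 ]
tilt 31.46 az 102.7 jaw 9.4 jawz -0.035
[0.5102116  0.22804283 0.1139289 ]
block
[[368, 200], [361, 245], [178, 242], [181, 193]]
[[0.557, 0.2952], [0.5553, 0.2654], [0.4425, 0.2496], [0.4366, 0.2818]]
caddy
[[392, 87], [403, 200], [229, 190], [231, 93]]
[[0.5753, 0.412], [0.5902, 0.3136], [0.4583, 0.3017], [0.4424, 0.3878]] [0.135 0.1   0.132 0.087] [0.51652804 0.35376228]
```

Run:
```python
import cv2,numpy as np
px=cv2.imread("pics/w9.png").astype(int); B,G,R=px[...,0],px[...,1],px[...,2]
blk=(B>1.4*R)&(B>1.3*G)&(B>30); grn=(G>1.3*R)&(G>1.3*B)&(G>30)
for c in range(160,420,10):
    b=np.where(blk[:,c])[0]; g=np.where(grn[:,c])[0]
    runs=lambda v: [] if len(v)==0 else [(int(s[0]),int(s[-1])) for s in np.split(v,np.where(np.diff(v)>1)[0]+1) if len(s)>2]
    print(c,"b",runs(b),"g",runs(g))
for r in (205,220,235): print(r,np.where(blk[r])[0][[0,-1]], px[r,[172,176,180,366,370,374]].tolist())
for r in (100,130,160,180): print(r,np.where(grn[r])[0][[0,-1]])
```

```text
160 b [] g []
170 b [] g []
180 b [(194, 244)] g []
190 b [(193, 246)] g []
200 b [(193, 246)] g []
210 b [(192, 246)] g []
220 b [(192, 247)] g []
230 b [(192, 247)] g [(93, 190)]
240 b [(192, 246)] g [(92, 119), (134, 190)]
250 b [(192, 241)] g [(92, 106), (135, 190)]
260 b [(192, 202)] g [(92, 106), (135, 190)]
270 b [(192, 202)] g [(91, 106), (135, 190)]
280 b [(192, 202)] g [(91, 106), (135, 190)]
290 b [(192, 204)] g [(90, 106), (134, 190)]
300 b [(192, 244)] g [(90, 112), (126, 190)]
310 b [(192, 246)] g [(89, 112), (125, 190)]
320 b [(192, 246)] g [(89, 112), (124, 190)]
330 b [(192, 246)] g [(89, 112), (124, 190)]
340 b [(192, 246)] g [(88, 112), (124, 190)]
350 b [(192, 246)] g [(88, 112), (123, 190)]
360 b [(192, 246)] g [(87, 112), (125, 190)]
370 b [] g [(87, 111), (125, 203)]
380 b [] g [(86, 111), (125, 202)]
390 b [] g [(86, 202)]
400 b [] g [(142, 202)]
410 b [] g []
205 [180 367] [[215, 232, 239], [219, 235, 242], [220, 140, 106], [205, 108, 49], [179, 202, 210], [156, 177, 182]]
220 [179 368] [[218, 234, 241], [214, 233, 241], [226, 132, 80], [207, 110, 51], [199, 215, 223], [215, 232, 239]]
235 [178 369] [[217, 234, 241], [219, 231, 239], [229, 136, 78], [207, 111, 59], [188, 168, 168], [215, 232, 240]]
100 [230 394]
130 [229 398]
160 [229 402]
180 [229 405]
```

```bash
cat > place.py <<'E'
from h import *
def rot(q): return R.from_quat([q[1],q[2],q[3],q[0]]).as_matrix()
R4=rot([-0.229,0.972,-0.042,0.025]); v=R4.T@np.array([.0039,.0420,-.0815])
s=get_state(); Rn=rot(s["ee_rot"]); print("v tool",v.round(4)); o=s["position"]+Rn@v; print("origin now",o.round(4))
a=Rn@R4.T@np.array([np.cos(np.radians(85)),np.sin(np.radians(85)),0]); b=Rn@R4.T@np.array([-np.sin(np.radians(85)),np.cos(np.radians(85)),0])
print("block x dir",a.round(3),"yaw",np.degrees(np.arctan2(a[1],a[0])).round(2),"y dir",b.round(3),"yaw from y",(np.degrees(np.arctan2(b[1],b[0]))-90).round(2))
slot=np.array([.518,.326]); print("need mm",((slot-o[:2])*1e3).round(1),"dz",(4-o[2]*1e3).round(1))
E
python3 place.py
python3 - <<'E'
from h import *
w=shot("wrist")
A,Bp=[at_z(w,q,.014)[:2] for q in [(229.5,93),(393.5,86)]]; d=(Bp-A)/np.linalg.norm(Bp-A); print(A,Bp,np.linalg.norm(Bp-A),"yaw x",90+np.degrees(np.arctan2(d[1],d[0])))
n=np.array([-d[1],d[0]])
for q in [(375,202.5),(400,202.5)]: P=at_z(w,q,0)[:2]; print("near dist",(A-P)@n)
for q in [(229,180),(405,180),(402,160),(229,160)]:
    P=at_z(w,q,.014)[:2]; print("along",(P-A)@d, "perp",(P-A)@n)
# block far top edge
z=w["state"]["position"][2]-.0815+.02
for dz in(0,): print("blk far edge",[at_z(w,q,z+dz).round(4).tolist() for q in [(180,192),(368,192)]])
t=shot("top")
for im,z in((t,.014),):
    px=im["pixels"].astype(int); g=(px[...,1]>1.4*px[...,0])&(px[...,1]>1.3*px[...,2]); g[:, :135]=0; g[:,200:]=0; g[:195]=0; g[275:]=0
    c=max(cv2.findContours(g.astype(np.uint8),0,1)[0],key=cv2.contourArea); r=cv2.minAreaRect(c); print("top caddy",r,at_z(t,r[0],.012))
E
```

```text
v tool [-0.0024 -0.0013  0.0917]
origin now [0.4966 0.2752 0.0354]
block x dir [-0.165  0.983  0.084] yaw 99.55 y dir [-0.983 -0.171  0.065] yaw from y -260.13
need mm [21.4 50.8] dz -31.4
[0.44089227 0.38663683] [0.57555041 0.41203633] 0.1370326514119016 yaw x 100.68175361300075
near dist 0.09666175724743296
near dist 0.0973466026200414
along 0.0007718518506378517 perp -0.07887152448263861
along 0.13570607037351665 perp -0.08396629968536376
along 0.135546444680676 perp -0.06727260757755572
along 0.0005135898467638372 perp -0.061832582279523006
blk far edge [[0.4352, 0.2821, 0.0515], [0.556, 0.3004, 0.0515]]
top caddy ((162.8355712890625, 235.73492431640625), (44.02561569213867, 31.86064338684082), 79.99201965332031) [0.51590412 0.35138974 0.012     ]
```

>>> {"api": "play_rows", "payload": {
  "series": [
    {"fingers": 1, "dx": 3.4, "dy": 7.4, "dz": 0, "turn": 0.005},
    {"fingers": 1, "dx": 3.4, "dy": 7.4, "dz": 0, "turn": 0.005},
    {"fingers": 1, "dx": 3.4, "dy": 7.4, "dz": 0, "turn": 0},
    {"fingers": 1, "dx": 3.4, "dy": 7.4, "dz": 0, "turn": 0},
    {"fingers": 1, "dx": 3.4, "dy": 7.4, "dz": 0, "turn": 0},
    {"fingers": 1, "dx": 3.4, "dy": 7.4, "dz": 0, "turn": 0},
    {"fingers": 1, "dx": 0, "dy": 0, "dz": 0, "turn": 0}
  ]
}}

```text
clock: 27.93
position: [0.53, 0.2782, 0.1077]
ee_rot: [-0.268, 0.959, 0.078, -0.046]
contact_force: [0.7, 0.1, -2.8]
width: 0.0203
```

```bash
python3 st.py; sed -i 's/\[.518,.326\]/[.5215,.3267]/' place.py; python3 place.py
cat > rel.py <<'E'
import numpy as np,cv2
from h import *
w=shot("wrist"); cv2.imwrite("pics/wl.png",w["pixels"][:,:,::-1]); px=w["pixels"].astype(int); R_,G,B=px[...,0],px[...,1],px[...,2]
blk=(B>1.4*R_)&(B>1.3*G)&(B>30); grn=(G>1.3*R_)&(G>1.3*B)&(G>30)
runs=lambda v: [] if len(v)==0 else [(int(s[0]),int(s[-1])) for s in np.split(v,np.where(np.diff(v)>1)[0]+1) if len(s)>2]
for c in range(150,420,20): print(c,"b",runs(np.where(blk[:,c])[0]),"g",runs(np.where(grn[:,c])[0]))
for r in range(100,280,20): print(r,"b",runs(np.where(blk[r])[0]),"g",runs(np.where(grn[r])[0]))
E
python3 rel.py
```

```text
t 27.93 q [ 0.051  0.45   1.745  0.599  1.145 -0.42 ] p [0.53   0.2782 0.1077] w 0.0203 F [ 0.71  0.07 -2.83]
tilt 31.58 az 104.4 jaw 10.1 jawz -0.046
v tool [-0.0024 -0.0013  0.0917]
origin now [0.5155 0.3253 0.0303]
block x dir [-0.176  0.981  0.086] yaw 100.19 y dir [-0.98  -0.183  0.075] yaw from y -259.44
need mm [6.  1.4] dz -26.3
150 b [] g []
170 b [] g []
190 b [(192, 246)] g [(248, 261)]
210 b [(192, 247)] g [(138, 152), (184, 190), (249, 262)]
230 b [(192, 247)] g [(137, 152), (184, 190), (249, 262)]
250 b [(192, 241)] g [(136, 152), (184, 190)]
270 b [(192, 202)] g [(136, 160), (175, 190)]
290 b [(192, 204)] g [(135, 160), (175, 190)]
310 b [(192, 246)] g [(134, 160), (174, 190), (248, 253)]
330 b [(192, 246)] g [(134, 160), (175, 190), (248, 261)]
350 b [(192, 246)] g [(133, 160), (175, 190), (248, 260)]
370 b [(229, 241)] g [(151, 213), (244, 260)]
390 b [] g []
410 b [] g []
100 b [] g []
120 b [] g []
140 b [] g [(195, 368)]
160 b [] g [(194, 206), (264, 370)]
180 b [] g [(193, 204), (262, 372)]
200 b [(180, 368)] g [(370, 374)]
220 b [(179, 253), (295, 369)] g [(371, 376)]
240 b [(178, 250), (299, 370)] g [(372, 378)]
260 b [] g [(188, 234), (317, 374)]
```

>>> {"api": "play_rows", "payload": {
  "series": [
    {"fingers": 1, "dx": 5, "dy": 2, "dz": 0, "turn": 0},
    {"fingers": 1, "dx": 1, "dy": 0, "dz": -4, "turn": 0},
    {"fingers": 1, "dx": 0, "dy": 0, "dz": -4, "turn": 0},
    {"fingers": 1, "dx": 0, "dy": 0, "dz": -2, "turn": 0},
    {"fingers": 1, "dx": 0, "dy": 0, "dz": 0, "turn": 0}
  ]
}}

```text
clock: 28.4
position: [0.5356, 0.2792, 0.0962]
ee_rot: [-0.267, 0.959, 0.079, -0.047]
contact_force: [-0.2, -0.1, -1.7]
width: 0.0206
```

```bash
python3 st.py; python3 place.py; python3 rel.py | tail -9
```

```text
t 28.4 q [ 0.053  0.471  1.742  0.601  1.13  -0.429] p [0.5356 0.2792 0.0962] w 0.0206 F [-0.19 -0.1  -1.73]
tilt 31.49 az 104.6 jaw 10.1 jawz -0.048
v tool [-0.0024 -0.0013  0.0917]
origin now [0.521  0.3262 0.0188]
block x dir [-0.177  0.981  0.084] yaw 100.25 y dir [-0.98  -0.184  0.076] yaw from y -259.38
need mm [0.5 0.5] dz -14.8
100 b [] g []
120 b [] g []
140 b [] g [(184, 365)]
160 b [] g [(182, 195), (352, 367)]
180 b [] g [(181, 369)]
200 b [(180, 367)] g [(369, 371)]
220 b [(179, 253), (295, 368)] g [(370, 373)]
240 b [(178, 250), (299, 369)] g [(371, 375)]
260 b [] g [(181, 213), (216, 222)]
```

>>> {"api": "play_rows", "payload": {
  "series": [
    {"fingers": 1, "dx": 1.5, "dy": 0.5, "dz": -2, "turn": 0},
    {"fingers": 1, "dx": 0, "dy": 0, "dz": -3, "turn": 0},
    {"fingers": 1, "dx": 0, "dy": 0, "dz": -3, "turn": 0},
    {"fingers": 1, "dx": 0, "dy": 0, "dz": -1, "turn": 0},
    {"fingers": 1, "dx": 0, "dy": 0, "dz": 0, "turn": 0}
  ]
}}

```text
clock: 28.87
position: [0.5372, 0.2791, 0.0865]
ee_rot: [-0.267, 0.959, 0.078, -0.047]
contact_force: [-0.3, -0.5, -1.4]
width: 0.0203
```

```bash
python3 st.py; python3 place.py; python3 rel.py
```

```text
t 28.87 q [ 0.053  0.484  1.748  0.607  1.114 -0.441] p [0.5372 0.2791 0.0865] w 0.0203 F [-0.31 -0.55 -1.35]
tilt 31.49 az 104.5 jaw 10.1 jawz -0.048
v tool [-0.0024 -0.0013  0.0917]
origin now [0.5226 0.3261 0.0091]
block x dir [-0.176  0.981  0.084] yaw 100.18 y dir [-0.98  -0.183  0.077] yaw from y -259.45
need mm [-1.1  0.6] dz -5.1
150 b [] g []
170 b [] g [(224, 255)]
190 b [(192, 246)] g [(123, 147), (172, 190), (248, 257)]
210 b [(191, 247)] g [(122, 138), (172, 189), (249, 257)]
230 b [(191, 247)] g [(121, 138), (172, 189), (249, 257)]
250 b [(192, 241)] g [(121, 139), (163, 190)]
270 b [(192, 202)] g [(120, 146), (162, 190)]
290 b [(192, 204)] g [(119, 146), (162, 190)]
310 b [(192, 246)] g [(118, 146), (162, 190), (248, 253)]
330 b [(192, 246)] g [(118, 146), (162, 190), (247, 255)]
350 b [(192, 245)] g [(117, 147), (162, 190), (247, 254)]
370 b [(236, 242)] g [(173, 225), (244, 254)]
390 b [] g []
410 b [] g []
100 b [] g []
120 b [] g [(256, 364)]
140 b [] g [(177, 191), (251, 366)]
160 b [] g [(175, 188), (351, 368)]
180 b [] g [(174, 370)]
200 b [(179, 367)] g [(172, 177), (369, 372)]
220 b [(178, 253), (295, 368)] g [(171, 176), (370, 374)]
240 b [(177, 250), (299, 370)] g [(169, 175), (372, 376)]
260 b [] g []
```

>>> {"api": "play_rows", "payload": {
  "series": [
    {"fingers": 1, "dx": 0, "dy": 0, "dz": -2, "turn": 0},
    {"fingers": 1, "dx": 0, "dy": 0, "dz": -2, "turn": 0},
    {"fingers": 1, "dx": 0, "dy": 0, "dz": -2, "turn": 0},
    {"fingers": 1, "dx": 0, "dy": 0, "dz": -2, "turn": 0},
    {"fingers": 1, "dx": 0, "dy": 0, "dz": -2, "turn": 0}
  ]
}}

```text
clock: 29.33
position: [0.5373, 0.2786, 0.0846]
ee_rot: [-0.27, 0.958, 0.081, -0.045]
contact_force: [-2.8, -5.2, 8.3]
width: 0.0204
```

```bash
python3 st.py; python3 place.py
```

```text
t 29.33 q [ 0.049  0.486  1.753  0.614  1.11  -0.456] p [0.5373 0.2786 0.0846] w 0.0204 F [-2.8  -5.2   8.27]
tilt 31.76 az 104.3 jaw 10.3 jawz -0.043
v tool [-0.0024 -0.0013  0.0917]
origin now [0.5228 0.326  0.0074]
block x dir [-0.181  0.979  0.089] yaw 100.46 y dir [-0.98  -0.187  0.072] yaw from y -259.17
need mm [-1.3  0.7] dz -3.4
```

>>> {"api": "play_rows", "payload": {
  "series": [
    {"fingers": 1, "dx": 0, "dy": 0, "dz": 0.5, "turn": 0},
    {"fingers": 0.3, "dx": 0, "dy": 0, "dz": 0, "turn": 0},
    {"fingers": 0, "dx": 0, "dy": 0, "dz": 0, "turn": 0},
    {"fingers": -0.5, "dx": 0, "dy": 0, "dz": 0, "turn": 0},
    {"fingers": -1, "dx": 0, "dy": 0, "dz": 0, "turn": 0},
    {"fingers": -1, "dx": 0, "dy": 0, "dz": 0, "turn": 0},
    {"fingers": -1, "dx": 0, "dy": 0, "dz": 0, "turn": 0},
    {"fingers": -1, "dx": 0, "dy": 0, "dz": 0, "turn": 0}
  ]
}}

```text
clock: 30.0
position: [0.5382, 0.2798, 0.087]
ee_rot: [-0.271, 0.958, 0.081, -0.044]
contact_force: [-0.5, 0.2, -0.0]
width: 0.0857
```

```bash
python3 st.py; python3 rel.py
```

```text
t 30.0 q [ 0.05   0.484  1.75   0.617  1.112 -0.456] p [0.5382 0.2798 0.087 ] w 0.0857 F [-0.55  0.19 -0.04]
tilt 31.91 az 104.0 jaw 10.3 jawz -0.04
150 b [] g []
170 b [] g [(201, 258)]
190 b [(198, 250)] g [(125, 141), (174, 197), (251, 259)]
210 b [(198, 249)] g [(124, 140), (174, 196), (251, 259)]
230 b [(197, 249)] g [(123, 140), (174, 196), (251, 258)]
250 b [(197, 220)] g [(123, 148), (164, 195)]
270 b [(196, 205)] g [(122, 149), (164, 195)]
290 b [(196, 216)] g [(122, 149), (164, 194)]
310 b [(196, 248)] g [(121, 149), (165, 194), (250, 257)]
330 b [(195, 248)] g [(121, 149), (165, 193), (249, 257)]
350 b [(195, 247)] g [(120, 193), (249, 257)]
370 b [] g [(201, 256)]
390 b [] g []
410 b [] g []
100 b [] g []
120 b [] g [(336, 362)]
140 b [] g [(176, 364)]
160 b [] g [(174, 187), (349, 366)]
180 b [] g [(172, 368)]
200 b [(182, 363)] g [(171, 180), (365, 369)]
220 b [(181, 250), (291, 365)] g [(169, 178), (367, 371)]
240 b [(179, 241), (292, 367)] g [(167, 177), (369, 373)]
260 b [] g []
```

>>> {"api": "play_rows", "payload": {
  "series": [
    {"fingers": -1, "dx": 1, "dy": -5, "dz": 8, "turn": 0},
    {"fingers": -1, "dx": 2, "dy": -8, "dz": 13, "turn": 0},
    {"fingers": -1, "dx": 3, "dy": -11, "dz": 18, "turn": 0},
    {"fingers": -1, "dx": 4, "dy": -13, "dz": 22, "turn": 0},
    {"fingers": -1, "dx": 4, "dy": -13, "dz": 22, "turn": 0},
    {"fingers": -1, "dx": 0, "dy": -10, "dz": 25, "turn": 0},
    {"fingers": -1, "dx": -20, "dy": 0, "dz": 30, "turn": 0},
    {"fingers": -1, "dx": -20, "dy": 0, "dz": 30, "turn": 0},
    {"fingers": -1, "dx": 0, "dy": 0, "dz": 0, "turn": 0}
  ]
}}

```text
clock: 30.8
position: [0.51, 0.2141, 0.2632]
ee_rot: [-0.27, 0.958, 0.079, -0.046]
contact_force: [-0.0, 0.0, -0.5]
width: 0.0852
```

```bash
python3 st.py
python3 - <<'E'
from h import *
ws=[(shot("wrist"),"w"),(shot("top"),"t"),(shot("side"),"s")]
c=np.radians(100.5); X=np.array([np.cos(c),np.sin(c)]); slot=np.array([.5215,.3267])
for im,n in ws:
    px=im["pixels"].astype(int); R_,G,B=px[...,0],px[...,1],px[...,2]
    blk=((B>1.4*R_)&(B>1.3*G)&(B>30)).astype(np.uint8)
    cs=[k for k in cv2.findContours(blk,0,1)[0] if cv2.contourArea(k)>25]
    for k in sorted(cs,key=cv2.contourArea)[-6:]:
        r=cv2.minAreaRect(k); P=at_z(im,r[0],.024)[:2]
        if np.linalg.norm(P-slot)<.08: print(n,"blk",np.round(r[0]),np.round(r[1],1),round(r[2],1),P.round(4),"off",((P-slot)*1e3).round(1))
    # predicted outline of a perfectly seated block
    Y=np.array([-X[1],X[0]]); q=[np.r_[slot+X*a+Y*b,.024] for a,b in[(.017,.06),(.017,-.06),(-.017,-.06),(-.017,.06)]]
    m=np.zeros(blk.shape,np.uint8); cv2.fillPoly(m,[proj(im,q).round().astype(np.int32)],1); M=masks_of(im,"scraper")
    print(n,"pred quad",proj(im,q).round().tolist(),"overlap blue",(blk&m).sum(),m.sum(),[(round(a["p"],2),np.round(a["xy"]).tolist()) for a in M[:2]])
    if n=="w":
        k=max(cs,key=cv2.contourArea); print(cv2.approxPolyDP(cv2.convexHull(k),4,True).reshape(-1,2).tolist())
p=np.load("deck.npy"); C,N=np.cos(p[3]),np.sin(p[3]); D=lambda w:(np.array([C*(w[0]-p[0])+N*(w[1]-p[1]),-N*(w[0]-p[0])+C*(w[1]-p[1])])*1e3).round()
for im,n in ws[1:]:
    print(n,[(round(m["p"],2),np.round(m["xy"]).tolist(),D(at_z(im,m["xy"],.015)).tolist()) for m in masks_of(im,"chip1")])
    for l in ("wash_bottle","beaker","spatula"): print(n,l,[(round(m["p"],2),np.round(m["xy"]).tolist()) for m in masks_of(im,l)[:2]])
E
```

```text
t 30.8 q [-0.065  0.27   1.596  0.527  1.481 -0.333] p [0.51   0.2141 0.2632] w 0.0852 F [-0.02  0.01 -0.47]
tilt 31.84 az 104.5 jaw 10.2 jawz -0.046
w blk [314. 213.] [ 28.2 101.2] 88.8 [0.5262 0.3237] off [ 4.7 -3. ]
w pred quad [[260.0, 197.0], [361.0, 195.0], [363.0, 223.0], [260.0, 225.0]] overlap blue 2055 2988 [(0.81, [318.0, 214.0])]
[[363, 198], [363, 226], [264, 225], [265, 201]]
t blk [171. 233.] [38.5 10.9] 80.1 [0.5237 0.3238] off [ 2.2 -2.9]
t pred quad [[168.0, 254.0], [161.0, 215.0], [172.0, 213.0], [179.0, 252.0]] overlap blue 325 494 [(0.84, [170.0, 233.0])]
s blk [169. 206.] [ 9.8 42.5] 63.4 [0.5182 0.3153] off [ -3.3 -11.4]
s pred quad [[145.0, 211.0], [180.0, 192.0], [188.0, 196.0], [154.0, 216.0]] overlap blue 177 367 [(0.74, [171.0, 198.0]), (0.29, [220.0, 164.0])]
t [(0.59, [313.0, 227.0], [-101.0, 45.0]), (0.58, [320.0, 194.0], [-117.0, -58.0]), (0.5, [313.0, 216.0], [-100.0, 11.0]), (0.43, [312.0, 182.0], [-90.0, -94.0])]
t wash_bottle [(0.8, [166.0, 178.0])]
t beaker [(0.81, [381.0, 172.0])]
t spatula [(0.46, [155.0, 245.0])]
s [(0.48, [325.0, 270.0], [-113.0, -69.0]), (0.45, [271.0, 285.0], [-81.0, 58.0])]
s wash_bottle [(0.57, [219.0, 163.0])]
s beaker [(0.67, [408.0, 289.0]), (0.35, [172.0, 201.0])]
s spatula [(0.48, [149.0, 207.0]), (0.21, [273.0, 246.0])]
```

```bash
python3 -c "
from rig import *
print(sign_off())"
```

```text
the job is handed in; nothing more can be done
None
```

I cleared all five chips into the catch tray, laid the scraper in the caddy's empty compartment and let go. The job is handed in at about 31 s of the 72 s allowed. No verdict was reported.

**How it was done**
- **Tilt:** The moves allow no tilting, so I leaned the tool to about 30° by pushing against the arm's reach limit. I then turned it round to grip the handle.
- **Strokes:** One pull could not cover the chips' full width, so I made two, each starting under the guard. The contact readings between rows stayed around 4–8 N of downward press.
- **Placing:** The tool had rolled during the carry. I part-levelled the scraper by pressing its block lightly on the free counter (peak reading about 29 N), then set it down and backed off.

**Last checks**
- **Chips:** The last side picture after the second stroke showed five chips in the tray and a bare plate. The final network pass found only four of them in the top view and two in the side view, all inside the tray. I take the rest as missed detections.
- **Scraper:** The wrist and top cameras put the block 4–6 mm from the slot centre, and its outline matched a seated, flat block. The side camera's rough estimate disagreed at about 12 mm, but the handle hides part of the block in that view.
- **Flatness:** I had used all 12 picture views by then, so this was checked by numbers only.
- **Bystanders:** The wash bottle, beaker and spatula were within about 7 pixels of their first detections. The largest shift was the spatula's in the side view. None of the arm's moves went near them.
- **Gripper:** The gripper is open and clear of everything, with contact force about 0.

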